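# Hang the roller carrier on the sloped gravity rail

### The job

Hook the roller carrier over the high end of the sloped rail, setting both its wheels down gently on the slope before the red sprung catch and pressing no harder than needed. Keeping hold of it, push it down the rail so that both wheels ride over the catch (do not lift it across), then let go just past the catch so that it rolls by itself all the way to the yellow stop and hangs there. Do not knock the things standing around.

Things in the scene. Friction and masses are not known exactly. Their poses are not given: they have to be found in the camera images.
- carrier: Loose roller carrier, about 0.26 kg (0.2 to 0.35), a saddle 60 long (x) x 60 wide (y) x 150 mm high, standing on two legs at the start. Origin: centre of its underside, z up. The steel legs with blue weights form an upturned U along x, open below: gap 36 mm at the foot up to 57 mm high, narrowing to 12 mm between 82 and 114 mm high. Both ends are alike; it may hang either way round.
- carrier_grip (a point): Middle of the orange grip block on top of the carrier, 24 x 24 x 30 mm, 135 mm above the carrier's origin; the block spans 120 to 150 mm, and stands on a steel plate 56 (x) x 24 (y) mm. Axes as the carrier's.
- carrier_wheels (a point): Point midway between the lowest points of the carrier's two white wheels, 94 mm above its origin. Wheels 18 mm across, 10 wide, axles along y at x = -18 and +18 mm, between the legs. They turn with slight drag (it rolls at about 0.1 m/s).
- gravity_rail: Fixed stand, grey foot 210 x 40 x 8 mm, two posts and a flat aluminium bar on edge (the rail) 220 long, 8 thick, 16 mm deep, over the foot's line y = 0. Origin: centre of the foot's underside, z up, +x downhill. The bar falls 7 degrees towards +x; its middle is nominally 155 mm above the origin, but it is clamped by hand up to 7 mm lower or higher: not measured, feel for it. It bears 25 N.
- rail_load (a point): Nominal point on the rail's top edge (true height up to 7 mm lower or higher), 78 mm uphill of the middle along the bar, 32 mm from the high end: where the point between the wheels should be set down, within 10 mm along the bar. Axes as the stand's (level, x downhill).
- rail_catch_place (a point): Nominal point (same height doubt) of the red sprung catch, a round hump of 8 mm radius, 7 wide, standing 4 mm proud of the rail's top, 43 mm down the bar from rail_load. With the point between the wheels 29 mm or more past it, both wheels are over. Axes as the stand's.
- rail_stop_face (a point): Nominal point (same height doubt) on the rail's top at the rubber face of the yellow stop, 131 mm down the bar from the catch; the stop is 26 mm wide, 30 mm above the rail's top. A carrier resting on it has the point between its wheels 30 mm before it. Axes as the stand's.
- rail_catch (a joint): How far the red catch is pressed into the rail, m: 0 proud, 0.004 flush with the rail's top. Pressing it flush takes about 4 N. The carrier's own weight does not press it: a wheel must be pushed over it with a few newtons while the carrier is kept down on the rail.
- solder_spool: Bystander: grey spool of solder, 52 mm across, 40 high, standing on the table; origin under its centre. Leave it alone.
- heat_sink: Bystander: small finned aluminium heat sink 30 x 45 x 22 mm lying near the rail; origin under its centre. Leave it alone.
- cap_big: Bystander: dark blue capacitor 25 mm across, 35 high, standing; origin under its centre. Leave it alone.
Things that resemble listed ones, but are neither listed nor needed, are in the scene too. There is more than one size of the carrier; the one meant has the size given above.

How it is judged:
By the outcome, as a careful person would: the job done as asked, in the order asked, and still so for the second after the job is handed in, with the robot touching nothing.
It also fails if it takes over 51 s, if anything falls off the work surface, if the arm or the gripper's body presses on something with over 40 N, if the wrist force passes 120 N, or if a joint passes its speed limit or range.

### The arm

A 6-joint arm with a two-finger parallel gripper is mounted at the origin on a cart in front of the work surface, level with it; the furniture and walls round the work are solid. World frame = base frame: x ahead of the robot, y to its left, z up, the work surface at z = 0. Lengths are in m, angles in rad, forces in N, time in s.
With the tool pointing down it reaches from about 0.35 to 0.85 m from the base axis. Payload 8.1 kg.
Tool frame: the origin (TCP) lies at the centre of the arm's flange, where the gripper is bolted on; the fingertips stand 186 mm ahead of it and the grasp point (between the pads) lies 167 mm ahead of it; z points along the fingers, y is the line along which they close (so a half turn about z gives the same grasp; the last joint's range is limited). The gripper opens to 93 mm and grips with 3 to 60 N. Pads are 15 mm wide; open, the fingers measure 128 mm over their backs; the gripper's body (75 mm by 188 mm) begins 65 mm behind the grasp point.
Start: joints at [-1.216, 0.13, 1.488, -0, 1.523, -0.085], TCP at [0.255, -0.543, 0.405] pointing down, gripper open.
Joint ranges: [-2.96, 2.96], [-0.89, 2.26], [0.02, 2.5], [-1.34, 4.48], [0, 2.73], [-2.66, 2.66]. Speed limits (rad/s): [2.39, 2.39, 2.79, 3.14, 3.14, 3.14].

### API

Orientations are given as a rotation vector (axis times angle).
In Python, from plant import robot gives the robot as it stands.
- The arm moves only by the tool apply_moves, never from a script. Its argument "series" is a list of rows, each a list of 2 entries, a list of its own where there are three numbers: the shift along the tool's x, y, z in mm, then the turn, a rotation vector about the tool's x, y, z in rad. A call has 1 to 12 rows; each row shifts and turns the commanded pose from where the row before left it, along the tool's axes as they then stand; what a row does not reach is not made up. A row lasts 1/12 s, in which the tool goes at most 41.7 mm and 7.16 degrees, less where a joint would pass 70% of its speed; a pose out of reach is approached as far as the arm can. A call is refused whole if a number of a shift passes 41.7 or a number of a turn 0.125, either way. A call with a gripper value outside its range is refused whole. "claw" is the opening, from 0 (shut) to 1 (fully open), set as the call begins (left out, the last holds). The fingers move at their own pace and stop on an object; "newtons" is the grip in N (left out, the last holds). Time passes only in rows, so rows that do not move let the fingers close. It gives the time, the measured TCP pose, the force, the opening and the grip force at its end, in the units of the state.
- robot.read_state(): the state, without advancing time (a new reading comes with each control period).
- robot.read_camera(name): name is "scene" or "top"; returns (picture, depth): 420x560x3 uint8, blue, green, red; 420x560 float32, m along the optical axis (not along the pixel's ray), 0 where there is no reading.
- robot.calibration(name): a dict with "fx", "fy", "cx", "cy" (pixels), "D" ([k1, k2, p1, p2, k3] as OpenCV has them; the pictures are not rectified), "extrinsics" (4x4, takes a point from world to camera coordinates). Camera axes: x right, y down, z forward; pixel columns grow to the right and rows downward; lengths in m; the calibration is good to about 2 mm. A picture is of the moment at which its call begins. calibration takes no time and is no camera call.
- robot.close_job(): hands the job in; it is judged then, once.
The state is a dict: "t": time; "q": joint angles; "dq": joint speeds; "joint_torque": joint torques, N m; "tool_pos": TCP position; "orientation": TCP orientation; "force": force on the tool from outside, world axes, zero at the start; "wrist_torque": the same for the moment, N m; "opening": finger opening in m; "gripper_force": force on a finger pad.
Only numpy, scipy, OpenCV 4.12 (cv2) and the standard library are available. Lean on these libraries where they do the work, as an engineer would, in place of code of your own. Each camera call takes 0.05 s, during which the arm holds its last target. There are 200 camera calls.

## Working session

There is one attempt and no reset: what is moved stays moved. The work goes in short steps, Python scripts to look and compute and a tool call to move; the robot and the scene stay as the last step left them, time stands still between calls to the robot, and variables do not carry over. Pictures are saved under pics/ and viewed, at most 12 in all, crops included, and the job is handed in when it is done.

Besides the shell and the picture viewer there is one more tool, called after "Request:" as a command line: name --argument value ..., lists and objects as JSON in quotes. apply_moves: Moves the arm, as the interface text tells. Its arguments: {"type":"object","properties":{"series":{"type":"array"},"claw":{"type":"number"},"newtons":{"type":"number"}},"required":["series"]}

```bash
mkdir -p pics; cat > h.py <<'E'
import numpy as np, cv2
from plant import robot
def pts(name):
    im,d=robot.read_camera(name); c=robot.calibration(name)
    K=np.array([[c['fx'],0,c['cx']],[0,c['fy'],c['cy']],[0,0,1]]);D=np.array(c['D'],float)
    h,w=d.shape; uv=np.stack(np.meshgrid(np.arange(w),np.arange(h)),-1).reshape(-1,1,2).astype(np.float32)
    n=cv2.undistortPoints(uv,K,D).reshape(h,w,2)
    P=np.dstack([n*d[...,None],d]); E=np.array(c['extrinsics'])
    W=(P-E[:3,3])@E[:3,:3]; W[d==0]=np.nan
    return im,d,W
E
python3 - <<'E'
from h import *
for n in('scene','top'):
    im,d,W=pts(n); cv2.imwrite(f'pics/{n}0.png',im); np.savez(f'{n}0.npz',im=im,W=W)
    print(n,-np.array(robot.calibration(n)['extrinsics'])[:3,:3].T@np.array(robot.calibration(n)['extrinsics'])[:3,3])
s=robot.read_state();print(s)
E
```

```text
scene [-0.05978672 -0.59109735  0.50061628]
top [ 0.44329348 -0.00553956  0.93558928]
{'t': 0.1, 'q': array([-1.21641950e+00,  1.31053098e-01,  1.48917032e+00,  4.01008079e-05,
        1.52298943e+00, -8.54279411e-02]), 'dq': array([-0.00043019, -0.00197297, -0.00266683,  0.00082185,  0.00186945,
        0.00169639]), 'joint_torque': array([ 8.14414470e-04, -5.61339819e+01, -4.93097985e+01,  7.69951427e-02,
        2.91753252e-02, -7.51981338e-05]), 'tool_pos': array([ 0.25539793, -0.54270126,  0.40381157]), 'orientation': array([-3.06436768e+00, -6.84934913e-01,  2.78715189e-04]), 'force': array([ 0.37101492, -0.83690706, -1.46065028]), 'wrist_torque': array([-0.00482279,  0.00761694,  0.00071113]), 'gripper_force': 0.0, 'opening': 0.09282383603699916}
```

View pics/scene0.png

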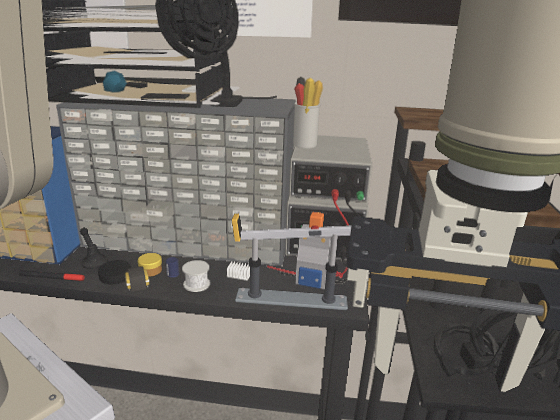

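View pics/top0.png

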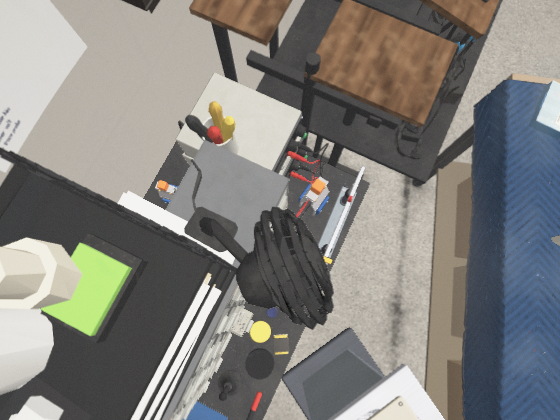

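The top view shows two orange-topped candidates, A at (318,186) beside the rail and B at (165,187) behind the instrument. The rail runs from (362,170) to its stop at (328,262). I'll measure both candidates and enlarge them.

```bash
python3 - <<'E'
from h import *
z=np.load('top0.npz');im=z['im'];W=z['W'];s=np.load('scene0.npz');im2=s['im'];W2=s['W']
a=cv2.resize(im[150:290,140:390],None,fx=3.2,fy=3.2,interpolation=cv2.INTER_CUBIC)[:, :800]
b=cv2.resize(im2[190:315,120:370],None,fx=3.2,fy=3.2,interpolation=cv2.INTER_CUBIC)
cv2.imwrite('pics/c1.png',a);cv2.imwrite('pics/c2.png',b)
def rep(n,im,W,m):
    k,l,st,c=cv2.connectedComponentsWithStats(m.astype(np.uint8))
    for i in range(1,k):
        if st[i,4]>12:
            p=W[l==i];p=p[~np.isnan(p[:,0])]
            if len(p): print(n,c[i].round(),st[i,4],'med',np.median(p,0).round(4),'min',np.percentile(p,5,0).round(3),'max',np.percentile(p,95,0).round(3))
for n,i,w in(('top',im,W),('scene',im2,W2)):
    h=cv2.cvtColor(i,cv2.COLOR_BGR2HSV)
    rep(n+' orange',i,w,(h[...,0]>5)&(h[...,0]<14)&(h[...,1]>190)&(h[...,2]>140))
    rep(n+' red',i,w,((h[...,0]<5)|(h[...,0]>174))&(h[...,1]>150)&(h[...,2]>90))
    rep(n+' yel',i,w,(h[...,0]>16)&(h[...,0]<27)&(h[...,1]>190)&(h[...,2]>150))
    rep(n+' blue',i,w,(h[...,0]>100)&(h[...,0]<120)&(h[...,1]>150)&(h[...,2]>90))
# rail pts
for n,w,i in(('top',W,im),('scene',W2,im2)):
    print(n, 'z range px')
for u,v in((362,170),(355,185),(345,215),(335,240),(326,262),(330,265),(340,205),(318,178),(318,186),(318,194),(302,204),(165,187)):
    print((u,v),W[v,u].round(4),im[v,u])
E
```

```text
top red [215. 134.] 151 med [ 0.7168 -0.0611  0.358 ] min [ 0.71  -0.069  0.321] max [ 0.725 -0.052  0.363]
top red [296. 156.] 83 med [ 0.666  -0.1941  0.166 ] min [ 0.648 -0.205  0.162] max [ 0.68  -0.185  0.169]
top red [298. 176.] 62 med [ 0.6578 -0.1992  0.0407] min [ 0.641 -0.211  0.037] max [ 0.672 -0.19   0.044]
top red [301. 209.] 25 med [ 0.5899 -0.1675  0.0032] min [ 0.583 -0.185  0.001] max [ 0.597 -0.147  0.006]
top red [256. 401.] 89 med [0.2834 0.1699 0.0103] min [0.273 0.155 0.007] max [0.294 0.184 0.014]
scene red [301.  91.] 54 med [ 0.7147 -0.0702  0.352 ] min [ 0.711 -0.073  0.332] max [ 0.719 -0.066  0.362]
scene red [338. 203.] 68 med [ 0.6454 -0.2097  0.1646] min [ 0.635 -0.242  0.127] max [ 0.679 -0.192  0.169]
scene red [314. 227.] 13 med [ 0.5248 -0.2392  0.1612] min [ 0.521 -0.243  0.159] max [ 0.528 -0.235  0.162]
scene red [340. 274.] 23 med [ 0.6332 -0.2432  0.0112] min [ 0.627 -0.247  0.004] max [ 0.646 -0.236  0.014]
scene red [ 73. 277.] 111 med [0.2803 0.1661 0.0103] min [0.27  0.151 0.005] max [0.293 0.18  0.013]
top z range px
scene z range px
(362, 170) [ 0.5624 -0.2929  0.163 ] [241 239 239]
(355, 185) [ 0.5446 -0.2619  0.1606] [240 238 238]
(345, 215) [ 0.5164 -0.2463  0.0073] [213 209 203]
(335, 240) [ 0.4797 -0.1895  0.0069] [200 193 186]
(326, 262) [ 0.4476 -0.1172  0.1659] [ 92 156 183]
(330, 265) [ 0.4371 -0.1456 -0.0037] [90 90 91]
(340, 205) [ 0.5438 -0.2508  0.0083] [197 191 182]
(318, 178) [ 0.6094 -0.2175  0.1177] [163 179 210]
(318, 186) [ 0.5882 -0.1987  0.1508] [103 175 246]
(318, 194) [ 0.5776 -0.1938  0.1283] [ 70 106 169]
(302, 204) [ 0.6005 -0.1758 -0.0016] [106 105 107]
(165, 187) [0.7868 0.0756 0.1066] [ 79 135 227]
```

View pics/c1.png

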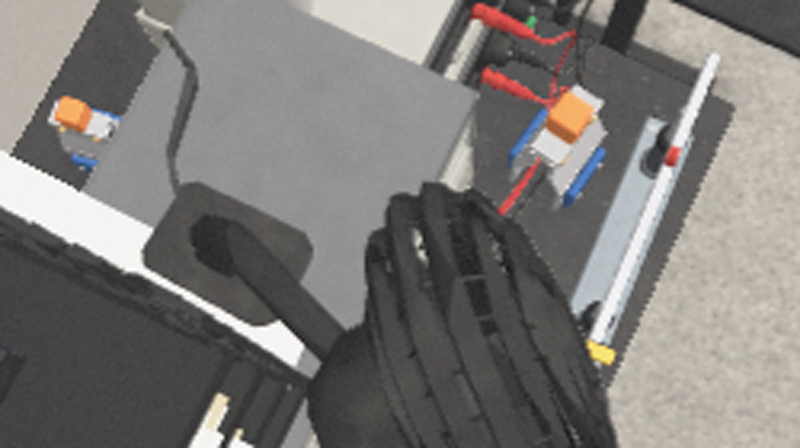

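View pics/c2.png

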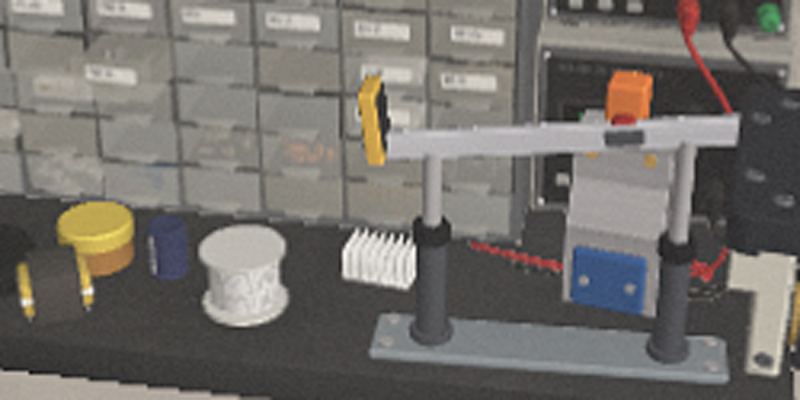

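A at (318,186) has its top at z=0.151, so it is the full-size 150 mm carrier. B at (165,187) has its top at z≈0.107, so it is a smaller one. The crop confirms A: blue side weights and an orange block on a steel plate. Next I'll fit the rail and carrier poses and check clearances.

```bash
python3 - <<'E'
from h import *
z=np.load('top0.npz');im=z['im'];W=z['W'];s=np.load('scene0.npz');im2=s['im'];W2=s['W']
def roi(W,u0,u1,v0,v1):
    m=np.zeros(W.shape[:2],bool);m[v0:v1,u0:u1]=1;return m
# rail: z .13-.18 in region
def rail(W,m,zl,zh):
    return W[m&(W[...,2]>zl)&(W[...,2]<zh)]
rt=rail(W,roi(W,322,370,160,275),.125,.172); rs=rail(W2,roi(W2,236,352,215,245),.12,.18)
rs=rs[(rs[:,0]<.6)]
for n,r in(('top',rt),('scene',rs)):
    c=np.median(r,0);_,_,v=np.linalg.svd(r[:,:2]-r[:,:2].mean(0));d=v[0]*np.sign(v[0][1]);t=(r[:,:2]-c[:2])@d;p=(r[:,:2]-c[:2])@[-d[1],d[0]]
    print(n,len(r),c.round(4),'dir',d.round(3),np.degrees(np.arctan2(d[1],d[0])).round(1),'t',t.min().round(3),t.max().round(3),'perp pct',np.percentile(p,[2,50,98]).round(4))
    for a in np.arange(-.12,.12,.02):
        k=(t>a)&(t<a+.02)
        if k.sum()>3: print('  ',round(a+.01,3),(c[:2]+d*(a+.01)).round(4),'zmax',np.percentile(r[k,2],[5,50,95]).round(4),k.sum())
# foot
ft=W[roi(W,300,370,170,275)&(W[...,2]>.0045)&(W[...,2]<.012)]
fs=W2[roi(W2,230,352,285,312)&(W2[...,2]>.005)&(W2[...,2]<.012)]
for f in(ft,fs):
    print('foot',len(f),[ (np.round(a,4) if not np.isscalar(a) else round(a,1)) for a in cv2.minAreaRect(f[:,:2].astype(np.float32)*1000)])
# carrier
g=rail(W,roi(W,300,335,172,210),.144,.158);pl=rail(W,roi(W,300,335,172,210),.112,.126)
for n,f in(('grip',g),('plate',pl)): print(n,len(f),cv2.minAreaRect(f[:,:2].astype(np.float32)*1000),np.median(f,0).round(4))
h=cv2.cvtColor(im,cv2.COLOR_BGR2HSV);b=(h[...,0]>98)&(h[...,0]<122)&(h[...,1]>120)&roi(W,295,340,170,225)
k,l,st,c=cv2.connectedComponentsWithStats(b.astype(np.uint8))
for i in range(1,k):
    if st[i,4]>8:
        p=W[l==i]; p=p[(p[:,2]>0.0)&(p[:,2]<.08)];print('blue',c[i].round(),len(p),p.mean(0).round(4),np.percentile(p[:,2],[5,95]).round(3),cv2.minAreaRect(p[:,:2].astype(np.float32)*1000))
# height map
P=np.vstack([W.reshape(-1,3),W2.reshape(-1,3)]);P=P[~np.isnan(P[:,0])]
H=np.full((16,16),-1.)
for p in P:
    i=int((p[0]-.35)//.03);j=int((p[1]+.40)//.03)
    if 0<=i<16 and 0<=j<16 and p[2]<.6:H[i,j]=max(H[i,j],p[2])
print('cols y',np.round(np.arange(16)*.03-.385,3))
for i in range(16):print(round(.365+.03*i,3),(H[i]*100).round().astype(int))
E
```

```text
top 493 [ 0.5102 -0.2061  0.1525] dir [-0.571  0.821] 124.8 t -0.11 0.109 perp pct [-0.0591  0.0014  0.0085]
   -0.11 [ 0.573  -0.2964] zmax [0.1613 0.1644 0.1657] 18
   -0.09 [ 0.5616 -0.28  ] zmax [0.1596 0.1626 0.1649] 38
   -0.07 [ 0.5502 -0.2636] zmax [0.1387 0.1606 0.1633] 45
   -0.05 [ 0.5388 -0.2472] zmax [0.1449 0.1562 0.1598] 61
   -0.03 [ 0.5273 -0.2308] zmax [0.1471 0.1556 0.1609] 48
   -0.01 [ 0.5159 -0.2143] zmax [0.1504 0.1535 0.1559] 40
   0.01 [ 0.5045 -0.1979] zmax [0.1416 0.1505 0.1526] 40
   0.03 [ 0.4931 -0.1815] zmax [0.1432 0.1479 0.1504] 41
   0.05 [ 0.4817 -0.1651] zmax [0.1419 0.1457 0.148 ] 42
   0.07 [ 0.4703 -0.1486] zmax [0.1302 0.1429 0.1448] 46
   0.09 [ 0.4589 -0.1322] zmax [0.1377 0.1416 0.1686] 37
   0.11 [ 0.4474 -0.1158] zmax [0.167  0.1696 0.1718] 37
scene 1507 [ 0.5139 -0.2043  0.1464] dir [-0.575  0.818] 125.1 t -0.098 0.102 perp pct [-0.1087  0.0096  0.0163]
   -0.09 [ 0.5656 -0.278 ] zmax [0.1514 0.1592 0.1656] 97
   -0.07 [ 0.5541 -0.2616] zmax [0.1325 0.1519 0.1628] 172
   -0.05 [ 0.5426 -0.2452] zmax [0.1348 0.1501 0.1606] 194
   -0.03 [ 0
[... 2051 characters left out ...]
 -100    0    0    1   12   15   15    0   33   33   33   33   40
   42   59]
0.635 [  24   19 -100    0   15   16   17    0   22   33   33   33   33   34
   34   34]
0.665 [  24   24 -100   12   15   17   21   23   23   23   33   33   33   33
   33   34]
0.695 [  24   24   24 -100   14   23   23   23   23   36   38   36   33   33
   33 -100]
0.725 [  24   24   24 -100   14   23   23   23   23   36   38   37   33   33
 -100 -100]
0.755 [  24   24   27   27 -100   23   23   23   23   32   37   37   37 -100
 -100 -100]
0.785 [  24   24   27   27 -100 -100   23   23   23   23   23   23   23   23
 -100   11]
0.815 [  24   24   24   20   20 -100   23   23   23   23   23   23   23   23
    0   11]
```

Request:
apply_moves --series '[[[30,-11,0],[0,0,0]],[[30,-11,0],[0,0,0]],[[30,-11,0],[0,0,0]],[[30,-11,0],[0,0,0]],[[30,-11,0],[0,0,0]],[[30,-11,0],[0,0,0]],[[30,-11,0],[0,0,0]]]' --claw 1

```text
t: 0.68
tool_pos: [0.4135, -0.3825, 0.4043]
orientation: [-3.065, -0.685, 0.001]
force: [0.5, -0.2, 0.1]
opening: 0.0932
gripper_force: 0.0
```

```bash
python3 - <<'E'
from h import *
s=robot.read_state();print(s['t'],s['q'].round(3),s['tool_pos'],s['orientation'])
z=np.load('top0.npz');W=z['W'].reshape(-1,3);W2=np.load('scene0.npz')['W'].reshape(-1,3)
P=np.vstack([W,W2]);P=P[~np.isnan(P[:,0])]
# lateral distance to arm vertical plane for targets, tall obstacles
for n,t in(('pick',(.591,-.201)),('load',(.555,-.27)),('rel',(.511,-.207)),('rel lean',(.495,-.185))):
    a=np.array(t)/np.hypot(*t);u=P[:,:2]@a;l=P[:,:2]@[-a[1],a[0]]
    for zl,zh in((.30,.4),(.4,.5),(.5,.6),(.6,.9)):
        k=(P[:,2]>zl)&(P[:,2]<zh)&(u>.2)&(u<np.hypot(*t)+.08)&(l>-.1)&(l<.25)
        if k.sum()>5: q=P[k];i=np.argsort(l[k])[3];print(n,zl,'min lateral',l[k][i].round(3),'at',q[i].round(3))
# instrument face: top-cam points z .19-.24
k=(P[:,2]>.19)&(P[:,2]<.245)&(P[:,0]>.58)&(P[:,0]<.80)&(P[:,1]>-.27)&(P[:,1]<-.1);q=P[k]
ax=np.radians(20.4);e=np.array([np.cos(ax),np.sin(ax)]);f=np.array([-e[1],e[0]])
r=(q[:,:2]-[.5907,-.2009]);X=r@e;Y=r@f
for y0 in np.arange(-.11,.11,.02):
    m=(Y>y0)&(Y<y0+.02)
    if m.sum()>3: print('inst carrier x(along rail-ish)',round(y0+.01,2),'nearest perp',np.percentile(X[m],2).round(4),m.sum())
E
```

```text
0.6833 [-0.838  0.032  1.593  0.     1.518  0.294] [ 0.41347387 -0.38247709  0.4042968 ] [-3.06538036e+00 -6.84908377e-01  5.34880953e-04]
pick 0.3 min lateral 0.059 at [ 0.208 -0.008  0.388]
pick 0.4 min lateral 0.046 at [ 0.205 -0.021  0.496]
pick 0.5 min lateral 0.044 at [ 0.204 -0.023  0.503]
load 0.3 min lateral 0.146 at [ 0.59  -0.125  0.308]
load 0.4 min lateral 0.077 at [ 0.214 -0.019  0.493]
load 0.5 min lateral 0.075 at [ 0.213 -0.021  0.511]
rel 0.3 min lateral 0.075 at [ 0.214 -0.005  0.387]
rel 0.4 min lateral 0.059 at [ 0.208 -0.02   0.477]
rel 0.5 min lateral 0.057 at [ 0.209 -0.023  0.512]
rel lean 0.3 min lateral 0.068 at [ 0.212 -0.007  0.399]
rel lean 0.4 min lateral 0.053 at [ 0.206 -0.021  0.49 ]
rel lean 0.5 min lateral 0.05 at [ 0.207 -0.024  0.51 ]
inst carrier x(along rail-ish) -0.08 nearest perp 0.0829 404
inst carrier x(along rail-ish) -0.06 nearest perp 0.0797 923
inst carrier x(along rail-ish) -0.04 nearest perp 0.0769 922
inst carrier x(along rail-ish) -0.02 nearest perp 0.075 1034
inst carrier x(along rail-ish) 0.0 nearest perp 0.0835 1026
inst carrier x(along rail-ish) 0.02 nearest perp 0.0802 931
inst carrier x(along rail-ish) 0.04 nearest perp 0.0766 815
inst carrier x(along rail-ish) 0.06 nearest perp 0.0723 341
inst carrier x(along rail-ish) 0.08 nearest perp 0.0219 372
inst carrier x(along rail-ish) 0.1 nearest perp 0.0232 25
```

```bash
python3 - <<'E'
from h import *
W=np.load('top0.npz')['W'].reshape(-1,3);W2=np.load('scene0.npz')['W'].reshape(-1,3)
P=np.vstack([W,W2]);P=P[~np.isnan(P[:,0])]
print('fan',[ (n,np.sort(l)[3].round(3)) for n,t in(('pick',(.591,-.201)),('rel',(.511,-.207)),('rell',(.49,-.182))) for a in [np.array(t)/np.hypot(*t)] for k in [(P[:,2]>.4)&(P[:,2]<.9)&(P[:,0]>.3)&(P[:,0]<.65)&(P[:,1]>-.16)&(P[:,1]<.2)] for l in [P[k][:,:2]@[-a[1],a[0]]]])
c=np.array([.5907,-.2009])
near=P[(P[:,2]>.195)&(P[:,2]<.42)&(np.hypot(*(P[:,:2]-c).T)<.15)&(P[:,2]<.4)]
for src,Q in(('top',W),('scene',W2)):
    k=(Q[:,2]>.195)&(Q[:,2]<.34)&(np.hypot(*(Q[:,:2]-c).T)<.12); q=Q[k];i=np.argsort(q[:,0]+q[:,1]*.3)[:6];print(src,k.sum(),q[i].round(3).tolist())
for ang in(110.4,115,118,121,125):
  for off in(0,.005):
    y=np.array([np.cos(np.radians(ang)),np.sin(np.radians(ang))]);x=np.array([y[1],-y[0]])
    r=near[:,:2]-(c-off*x);X=r@x;Y=r@y
    d=np.hypot(np.maximum(abs(X)-.0375,0),np.maximum(abs(Y)-.094,0)); s=np.argsort(d)
    print(ang,off,'n inside',(d==0).sum(),'clear',d[s[3]].round(4),near[s[3]].round(3))
E
```

```text
fan [('pick', np.float64(0.073)), ('rel', np.float64(0.098)), ('rell', np.float64(0.085))]
top 1851 [[0.565, -0.088, 0.296], [0.566, -0.091, 0.292], [0.567, -0.091, 0.296], [0.566, -0.089, 0.296], [0.568, -0.094, 0.291], [0.569, -0.095, 0.296]]
scene 3388 [[0.56, -0.093, 0.203], [0.562, -0.095, 0.203], [0.561, -0.093, 0.2], [0.564, -0.092, 0.266], [0.565, -0.097, 0.202], [0.566, -0.099, 0.202]]
110.4 0 n inside 986 clear 0.0 [ 0.592 -0.115  0.291]
110.4 0.005 n inside 920 clear 0.0 [ 0.582 -0.107  0.326]
115 0 n inside 988 clear 0.0 [ 0.583 -0.106  0.316]
115 0.005 n inside 523 clear 0.0 [ 0.581 -0.107  0.305]
118 0 n inside 741 clear 0.0 [ 0.58  -0.105  0.225]
118 0.005 n inside 103 clear 0.0 [ 0.576 -0.108  0.295]
121 0 n inside 149 clear 0.0 [ 0.573 -0.107  0.233]
121 0.005 n inside 6 clear 0.0 [ 0.571 -0.108  0.265]
125 0 n inside 2 clear 0.0001 [ 0.571 -0.108  0.265]
125 0.005 n inside 0 clear 0.0051 [ 0.571 -0.108  0.265]
```

```bash
cat >> h.py <<'E'
from scipy.spatial.transform import Rotation as R
def Rt(ang,beta,tilt=0):
    """tool y along horizontal angle ang(deg), leaning top to -x_c side by beta, tilt about carrier y: y axis dips downhill"""
    y=np.array([np.cos(np.radians(ang)),np.sin(np.radians(ang)),0]);up=np.array([0,0,1.]);x=np.cross(y,up)
    # tool: y = -y (as at start), z=down -> x = y_t x z_t
    M=np.column_stack([np.cross(-y,-up),-y,-up])
    r=R.from_rotvec(x*-np.radians(tilt))*R.from_rotvec(y*-np.radians(beta))
    return (r*R.from_matrix(M))
E
python3 - <<'E'
from h import *
W=np.load('top0.npz')['W'].reshape(-1,3);W2=np.load('scene0.npz')['W'].reshape(-1,3)
P=np.vstack([W,W2]);P=P[~np.isnan(P[:,0])]
for b in(0,10,15): print(b,Rt(115.2,b).as_rotvec().round(3),Rt(110.4,b).as_matrix()[:,2].round(3))
print(Rt(125,0,7).as_matrix().round(3))
g=np.array([.5907,-.2009,.143]);near=P[(np.linalg.norm(P-g,axis=1)<.3)&(P[:,2]>.153)]
for ang in(110.4,113):
  for b in(0,10,15,20,25):
    r=Rt(ang,b).inv().apply(near-g)
    k=(r[:,2]<.0)
    d=np.linalg.norm(np.column_stack([np.maximum(abs(r[:,0])-.0375,0),np.maximum(abs(r[:,1])-.094,0),np.maximum(r[:,2]+.065,0)]),axis=1)[k]
    f=np.linalg.norm(np.column_stack([np.maximum(abs(r[:,0])-.012,0),np.maximum(abs(r[:,1])-.064,0),np.maximum(r[:,2]-.019,0)]),axis=1)
    i=np.argsort(d)[3];j=np.argsort(f)[3];print(ang,b,'body',d[i].round(4),near[k][i].round(3),'fing',f[j].round(4),near[j].round(3))
E
```

```text
0 [3.066 0.685 0.   ] [ 0.  0. -1.]
10 [-3.018 -0.675 -0.264] [ 0.163  0.061 -0.985]
15 [-2.986 -0.667 -0.393] [ 0.243  0.09  -0.966]
[[ 0.819  0.569  0.07 ]
 [ 0.574 -0.813 -0.1  ]
 [ 0.     0.122 -0.993]]
110.4 0 body 0.0 [ 0.583 -0.106  0.302] fing 0.0153 [ 0.591 -0.126  0.32 ]
110.4 10 body 0.0 [ 0.578 -0.109  0.216] fing 0.0192 [ 0.591 -0.125  0.166]
110.4 15 body 0.0005 [ 0.576 -0.106  0.216] fing 0.0201 [ 0.591 -0.125  0.162]
110.4 20 body 0.0058 [ 0.576 -0.111  0.213] fing 0.0205 [ 0.589 -0.122  0.157]
110.4 25 body 0.0113 [ 0.569 -0.101  0.214] fing 0.0207 [ 0.593 -0.124  0.154]
113 0 body 0.0 [ 0.581 -0.114  0.218] fing 0.0178 [ 0.591 -0.126  0.32 ]
113 10 body 0.0 [ 0.576 -0.106  0.218] fing 0.0217 [ 0.591 -0.125  0.162]
113 15 body 0.0034 [ 0.572 -0.104  0.214] fing 0.0224 [ 0.589 -0.122  0.157]
113 20 body 0.0092 [ 0.569 -0.101  0.214] fing 0.0226 [ 0.59  -0.121  0.154]
113 25 body 0.015 [ 0.572 -0.104  0.214] fing 0.0225 [ 0.59  -0.121  0.154]
```

```bash
cat >> h.py <<'E'
def plan(g,ang,beta,tilt=0,L=.167,q=True):
    """tool-axis turn to reach orientation, then shift (mm) in the NEW axes so the point L ahead is at g"""
    s=robot.read_state();Ro=R.from_rotvec(s['orientation']);T=Rt(ang,beta,tilt)
    turn=(Ro.inv()*T).as_rotvec(); sh=T.inv().apply(np.array(g)-T.apply([0,0,L])-s['tool_pos'])*1000
    if q: print('t',round(s['t'],2),'turn',turn.round(4),'shift',sh.round(1),'F',s['force'].round(1),'open',round(s['opening'],4))
    return turn,sh
E
python3 - <<'E'
from h import *
plan((.5907,-.2009,.1435),112,22)
E
```

```text
t 0.68 turn [-0.0114  0.3841  0.0549] shift [ 117.7 -102.   161.8] F [ 0.5 -0.2  0.1] open 0.0932
```

Request:
apply_moves --series '[[[0,0,0],[-0.003,0.096,0.0137]],[[0,0,0],[-0.003,0.096,0.0137]],[[0,0,0],[-0.003,0.096,0.0137]],[[0,0,0],[-0.003,0.096,0.0137]],[[23.5,-20.4,10],[0,0,0]],[[23.5,-20.4,10],[0,0,0]],[[23.5,-20.4,10],[0,0,0]],[[23.5,-20.4,10],[0,0,0]],[[23.5,-20.4,10],[0,0,0]],[[0,0,0],[0,0,0]]]'

```text
t: 1.52
tool_pos: [0.4945, -0.2371, 0.4019]
orientation: [-2.956, -0.581, -0.576]
force: [-0.4, -0.0, 0.6]
opening: 0.0935
gripper_force: 0.0
```

```bash
python3 - <<'E'
from h import *
plan((.5907,-.2009,.1435),112,22);print(robot.read_state()['q'].round(3))
E
```

```text
t 1.52 turn [-0.0023 -0.0012  0.0036] shift [ -1.6   2.5 111. ] F [-0.4 -0.   0.6] open 0.0935
[-0.655 -0.126  1.776  0.343  1.307  0.468]
```

Request:
apply_moves --series '[[[-1.6,2.5,20],[-0.002,-0.001,0.004]],[[0,0,25],[0,0,0]],[[0,0,25],[0,0,0]],[[0,0,20],[0,0,0]],[[0,0,15],[0,0,0]],[[0,0,6],[0,0,0]],[[0,0,0],[0,0,0]]]'

```text
t: 2.1
tool_pos: [0.5305, -0.2287, 0.2965]
orientation: [-2.961, -0.569, -0.57]
force: [-0.6, 0.9, -1.0]
opening: 0.0931
gripper_force: 0.0
```

```bash
python3 - <<'E'
from h import *
plan((.5907,-.2009,.1435),112,22)
im,d,W=pts('top');m=im[150:240,270:390];s,_,_=pts('scene');n=s[180:315,200:400]
a=cv2.resize(m,None,fx=4,fy=4,interpolation=cv2.INTER_CUBIC);b=cv2.resize(n,(400,270))
o=np.zeros((360+0,480+320,3),np.uint8);o[:,:480]=a;o[:216,480:]=cv2.resize(n,(320,216));cv2.imwrite('pics/g1.png',o)
E
```

```text
t 2.1 turn [ 0.0001  0.0032 -0.0043] shift [ 4.1 -3.2 -0.3] F [-0.6  0.9 -1. ] open 0.0931
```

View pics/g1.png

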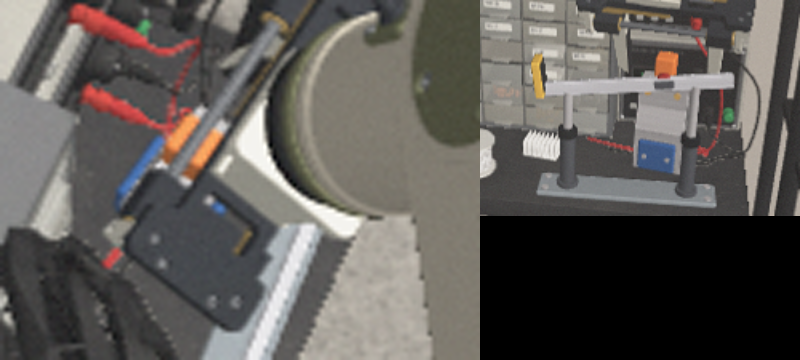

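The block at (190,140) in the crop sits between the fingers, and the gripper body clears the cabinet corner. I'll correct the small offset and close.

Request:
apply_moves --series '[[[4,-3,0],[0,0.003,-0.004]],[[0,0,0],[0,0,0]],[[0,0,0],[0,0,0]]]'

```text
t: 2.45
tool_pos: [0.5337, -0.225, 0.3017]
orientation: [-2.962, -0.576, -0.583]
force: [-0.7, -0.9, -0.6]
opening: 0.0927
gripper_force: 0.0
```

Request:
apply_moves --series '[[[0,0,0],[0,0,0]],[[0,0,0],[0,0,0]],[[0,0,0],[0,0,0]],[[0,0,0],[0,0,0]],[[0,0,0],[0,0,0]],[[0,0,0],[0,0,0]]]' --claw 0 --newtons 30

```text
t: 2.95
tool_pos: [0.5333, -0.2249, 0.3001]
orientation: [-2.961, -0.575, -0.58]
force: [0.0, -0.0, 0.1]
opening: 0.0577
gripper_force: 0.0
```

```bash
python3 - <<'E'
from h import *
plan((.5907,-.2009,.1435),112,22);print(robot.read_state()['gripper_force'])
E
```

```text
t 2.95 turn [ 0.0031 -0.0021  0.0005] shift [-1.  -0.7  1.5] F [ 0.  -0.   0.1] open 0.0577
0.0
```

Request:
apply_moves --series '[[[0,0,0],[0,0,0]],[[0,0,0],[0,0,0]],[[0,0,0],[0,0,0]],[[0,0,0],[0,0,0]],[[0,0,0],[0,0,0]],[[0,0,0],[0,0,0]],[[0,0,0],[0,0,0]],[[0,0,0],[0,0,0]],[[0,0,0],[0,0,0]]]'

```text
t: 3.7
tool_pos: [0.5334, -0.2249, 0.3002]
orientation: [-2.961, -0.575, -0.58]
force: [0.4, 0.4, 0.2]
opening: 0.0238
gripper_force: 29.9
```

```bash
python3 - <<'E'
from h import *
plan((.5907,-.2009,.1435),112,22);s=robot.read_state();print(s['gripper_force'],s['tool_pos'])
E
```

```text
t 3.7 turn [ 0.0032 -0.0022  0.0005] shift [-1.1 -0.7  1.6] F [0.4 0.4 0.2] open 0.0238
29.89122301340103 [ 0.53336952 -0.22485812  0.30020861]
```

```bash
cat >> h.py <<'E'
import json,os
def grasp_save(c):
    s=robot.read_state();Ro=R.from_rotvec(s['orientation']);M=Ro.as_matrix();y=-M[:,1];y[2]=0;y/=np.linalg.norm(y)
    C=np.column_stack([y,np.cross([0,0,1],y),[0,0,1]])   # carrier x = downhill-ish
    G=np.linalg.inv(M)@C; o=M.T@(np.array(c)-s['tool_pos']); o[1]=(M.T@C@np.array([0,0,0]))[1]+ (M.T@( -np.array([0,0,.1435])+0))[1]*0+o[1]
    json.dump(dict(G=G.tolist(),o=o.tolist()),open('grasp.json','w'));print('o',o.round(4),'yaw',np.degrees(np.arctan2(y[1],y[0])).round(2))
def carrier():
    g=json.load(open('grasp.json'));s=robot.read_state();M=R.from_rotvec(s['orientation']).as_matrix()
    C=M@np.array(g['G']);o=s['tool_pos']+M@np.array(g['o']);return C,o,o+.094*C[:,2],s
def goto(w,yaw,pitch):
    """turn, and shift in NEW tool axes, to bring wheel point to w with carrier x at yaw, dipping pitch deg; all mm"""
    g=json.load(open('grasp.json'));G=np.array(g['G']);C=(R.from_euler('z',yaw,degrees=True)*R.from_euler('y',pitch,degrees=True)).as_matrix()
    _,_,wp,s=carrier();M=C@G.T;tp=np.array(w)-.094*C[:,2]-M@np.array(g['o'])
    M0=R.from_rotvec(s['orientation']).as_matrix()
    print('t',round(s['t'],2),'turn',R.from_matrix(M0.T@M).as_rotvec().round(4),'shift new',((tp-s['tool_pos'])@M*1000).round(1),'F',s['force'].round(1),'wheel now',wp.round(4))
E
python3 - <<'E'
from h import *
grasp_save((.5907,-.2009,0))
W=np.load('top0.npz')['W'];m=np.zeros(W.shape[:2],bool);m[160:275,322:370]=1
r=W[m&(W[...,2]>.125)&(W[...,2]<.168)]
c=np.array([.5102,-.2061]);d=np.array([-.573,.82])
for _ in range(4):
    t=(r[:,:2]-c)@d;p=(r[:,:2]-c)@[-d[1],d[0]];ze=.152-.12*t
    k=(abs(p)<.006)&(abs(r[:,2]-ze)<.006)&(t<.09)
    vx,vy,x,y=cv2.fitLine(r[k][:,:2].astype(np.float32),cv2.DIST_HUBER,0,1e-4,1e-4).ravel();d=np.array([vx,vy])*np.sign(vy);c=np.array([x,y])+d*((np.array([.5102,-.2061])-[x,y])@d)
t=(r[k][:,:2]-c)@d;pz=np.polyfit(t,r[k][:,2],1);print('rail c',c.round(4),'yaw',np.degrees(np.arctan2(d[1],d[0])).round(2),'z',pz.round(4),k.sum(),t.min().round(4),'perp sd',((r[k][:,:2]-c)@[-d[1],d[0]]).std().round(4))
print(np.percentile((r[k][:,:2]-c)@[-d[1],d[0]],[3,97]).round(4))
allr=W[m&(W[...,2]>.13)];tt=(allr[:,:2]-c)@d;pp=(allr[:,:2]-c)@[-d[1],d[0]];print('ends',np.sort(tt[abs(pp)<.02])[[2,-3]].round(4))
# catch by scene
print('catch t',((np.array([.5248,-.2392])-c)@d).round(4))
L=c-d*.078;w=np.array([*L,.152+.12*.078]);print('load w',w.round(4));json.dump(dict(c=c.tolist(),d=d.tolist()),open('rail.json','w'))
C,o,wp,s=carrier();print('now',wp.round(4))
up=wp+np.array([0,0,.19]);lift=up+np.array([*(-d*.036),0])
goto(up,111.5,0);goto(lift,111.5,0);goto(w+[0,0,.115],np.degrees(np.arctan2(d[1],d[0])),7)
E
```

```text
o [-0.0555 -0.0017  0.3015] yaw 111.96
rail c [ 0.5089 -0.2069] yaw 122.31 z [-0.1228  0.1519] 385 -0.1097 perp sd 0.0024
[-0.0038  0.004 ]
ends [-0.1088  0.1653]
catch t -0.0358
load w [ 0.5506 -0.2728  0.1614]
now [ 0.5907 -0.2009  0.094 ]
t 3.7 turn [-0.003  -0.      0.0074] shift new [ 7.15e+01  1.00e-01 -1.76e+02] F [0.4 0.4 0.2] wheel now [ 0.5907 -0.2009  0.094 ]
t 3.7 turn [-0.003  -0.      0.0074] shift new [  77.8   35.5 -173.4] F [0.4 0.4 0.2] wheel now [ 0.5907 -0.2009  0.094 ]
t 3.7 turn [-0.045   0.0116 -0.2129] shift new [  -1.4   47.8 -190.9] F [0.4 0.4 0.2] wheel now [ 0.5907 -0.2009  0.094 ]
```

Request:
apply_moves --series '[[[4,0,-10],[0,0,0]],[[8,0,-20],[0,0,0]],[[10,5,-22],[0,0,0]],[[10,6,-24],[0,0,0]],[[10,6,-24],[0,0,0]],[[10,6,-24],[0,0,0]],[[10,6,-24],[0,0,0]],[[10,6,-18],[0,0,0]],[[6,0,-8],[0,0,0]],[[0,0,0],[0,0,0]]]'

```text
t: 4.53
tool_pos: [0.5529, -0.2543, 0.4943]
orientation: [-2.963, -0.577, -0.585]
force: [-0.2, 0.4, -2.9]
opening: 0.0244
gripper_force: 29.9
```

```bash
python3 - <<'E'
from h import *
s=robot.read_state();print(s['gripper_force'],s['opening'],s['q'].round(2))
goto((.5506,-.2728,.28),122.4,7)
E
```

```text
29.888955652713776 0.02439605834505333 [-0.62  0.    1.48  0.32  1.44  0.56]
t 4.53 turn [-0.0406  0.0094 -0.2131] shift new [-71.6 -11.1 -20.3] F [-0.2  0.4 -2.9] wheel now [ 0.611  -0.2308  0.2882]
```

Request:
apply_moves --series '[[[0,0,0],[-0.02,0.005,-0.1066]],[[0,0,0],[-0.02,0.005,-0.1066]],[[-15,-2,-5],[0,0,0]],[[-18,-3,-5],[0,0,0]],[[-18,-3,-5],[0,0,0]],[[-14,-2,-4],[0,0,0]],[[-7,-1,-1],[0,0,0]],[[0,0,0],[0,0,0]],[[0,0,0],[0,0,0]],[[0,0,0],[0,0,0]]]'

```text
t: 5.37
tool_pos: [0.4849, -0.2853, 0.4807]
orientation: [2.94, 0.893, 0.626]
force: [0.4, -0.8, -2.3]
opening: 0.0237
gripper_force: 29.9
```

```bash
python3 - <<'E'
from h import *
goto((.5506,-.2728,.28),122.4,7)
im,d,W=pts('top');np.savez('top1.npz',im=im,W=W);m=im[130:230,310:430];s,_,W2=pts('scene');np.savez('scene1.npz',im=s,W=W2);n=s[130:290,240:400]
o=np.zeros((400,800,3),np.uint8);o[:333,:400]=cv2.resize(m,(400,333),interpolation=cv2.INTER_CUBIC);o[:,400:]=cv2.resize(n,(400,400),interpolation=cv2.INTER_CUBIC);cv2.imwrite('pics/r1.png',o)
h=cv2.cvtColor(s,cv2.COLOR_BGR2HSV)
for nm,I,w in(('top',im,W),('sc',s,W2)):
    h=cv2.cvtColor(I,cv2.COLOR_BGR2HSV);b=(h[...,0]>98)&(h[...,0]<122)&(h[...,1]>120)&(w[...,2]>.1)&(w[...,2]<.3)&(w[...,0]>.45)&(w[...,0]<.65)&(w[...,1]<-.2)
    k,l,st,c=cv2.connectedComponentsWithStats(b.astype(np.uint8))
    for i in range(1,k):
        if st[i,4]>10:p=w[l==i];print(nm,'blue',c[i].round(),len(p),np.median(p,0).round(4),cv2.minAreaRect(p[:,:2].astype(np.float32)*1000))
    og=(h[...,0]>4)&(h[...,0]<16)&(h[...,1]>150)&(h[...,2]>120)&(w[...,2]>.28)&(w[...,2]<.36)&(w[...,0]<.65)&(w[...,0]>.45);p=w[og];print(nm,'orange',len(p),p.mean(0) if len(p) else '',np.percentile(p,[3,97],0).round(4) if len(p) else '')
C,o,wp,_=carrier();print('pred weights +-27',(o+C@[0,.027,.03]).round(4),(o+C@[0,-.027,.03]).round(4),'grip',(o+C@[0,0,.135]).round(4))
E
```

```text
t 5.37 turn [-0.0053  0.0011 -0.0012] shift new [ 1.5  0.8 -3.7] F [ 0.4 -0.8 -2.3] wheel now [ 0.5496 -0.2717  0.2757]
top blue [351. 164.] 94 [ 0.5743 -0.2594  0.2249] ((576.4215087890625, -263.1728515625), (6.88355827331543, 45.29194259643555), 32.09824752807617)
top orange 56 [ 0.55381556 -0.26225318  0.32933913] [[ 0.5468 -0.2714  0.3194]
 [ 0.5603 -0.2531  0.3326]]
sc blue [347. 209.] 527 [ 0.5293 -0.296   0.2099] ((529.2036743164062, -295.9200134277344), (8.169129371643066, 46.70140838623047), 33.317169189453125)
sc orange 302 [ 0.53824635 -0.27479541  0.32056455] [[ 0.5315 -0.2843  0.3052]
 [ 0.5515 -0.2625  0.3327]]
pred weights +-27 [ 0.531  -0.2926  0.2126] [ 0.5766 -0.2636  0.2125] grip [ 0.5473 -0.2677  0.3168]
```

View pics/r1.png

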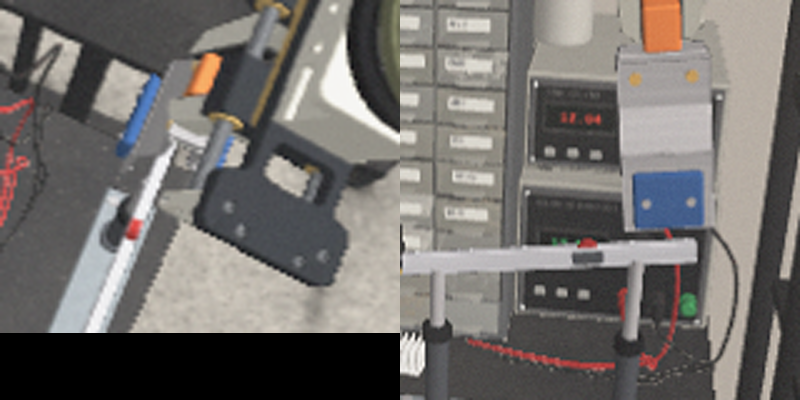

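The carrier is straddling above the high end and is aligned in both views: blue weights at (140,110) and (225,150) on either side of the bar in the top crop. I'll descend.

```bash
python3 - <<'E'
from h import *
goto((.5506,-.2728,.2),122.4,7)
goto((.5506,-.2728,.175),122.4,7)
E
```

```text
t 5.47 turn [-0.0049  0.001  -0.0005] shift new [-28.6  -9.3  70.1] F [ 0.6 -0.2 -3.3] wheel now [ 0.5499 -0.2718  0.2761]
t 5.47 turn [-0.0049  0.001  -0.0005] shift new [-38.  -12.4  93.1] F [ 0.6 -0.2 -3.3] wheel now [ 0.5499 -0.2718  0.2761]
```

Request:
apply_moves --series '[[[-6,-2,14],[-0.0049,0.001,0]],[[-6,-2,15],[0,0,0]],[[-6,-2,15],[0,0,0]],[[-6,-2,14],[0,0,0]],[[-4.6,-1.3,12],[0,0,0]],[[0,0,0],[0,0,0]],[[0,0,0],[0,0,0]]]'

```text
t: 6.05
tool_pos: [0.4846, -0.2856, 0.4043]
orientation: [2.936, 0.89, 0.628]
force: [-0.4, -0.6, -2.9]
opening: 0.0239
gripper_force: 29.9
```

```bash
python3 - <<'E'
from h import *
goto((.5506,-.2728,.2),122.4,7)
goto((.5506,-.2728,.175),122.4,7)
im,d,W=pts('top');s,_,W2=pts('scene')
for nm,I,w in(('top',im,W),('sc',s,W2)):
    h=cv2.cvtColor(I,cv2.COLOR_BGR2HSV);b=(h[...,0]>98)&(h[...,0]<122)&(h[...,1]>120)&(w[...,2]>.08)&(w[...,2]<.2)&(w[...,0]>.45)&(w[...,0]<.65)&(w[...,1]<-.2)
    k,l,st,c=cv2.connectedComponentsWithStats(b.astype(np.uint8))
    for i in range(1,k):
        if st[i,4]>10:p=w[l==i];print(nm,'blue',c[i].round(),len(p),np.median(p,0).round(4),cv2.minAreaRect(p[:,:2].astype(np.float32)*1000))
C,o,wp,_=carrier();print('pred weights +-27',(o+C@[0,.027,.03]).round(4),(o+C@[0,-.027,.03]).round(4))
# rail line, scene & top, uncovered part
g=json.load(open('rail.json'));c=np.array(g['c']);dd=np.array(g['d']);n=np.array([dd[1],-dd[0]])
print('wheel t,perp',((wp[:2]-c)@dd).round(4),((wp[:2]-c)@n).round(4))
for nm,w in(('top',W),('sc',W2)):
    P=w[~np.isnan(w[...,0])];t=(P[:,:2]-c)@dd;p=(P[:,:2]-c)@n
    for a in(-.1,-.03,-.01,.02,.05,.08):
        k=(abs(t-a)<.01)&(abs(p)<.008)&(abs(P[:,2]-(.152-.1228*t))<(.003 if nm=='top' else .006))
        if k.sum()>5:print(nm,a,k.sum(),np.percentile(p[k],[5,50,95]).round(4))
E
```

```text
t 6.05 turn [-0.0014  0.0005 -0.0014] shift new [ 0.6  0.3 -0.3] F [-0.4 -0.6 -2.9] wheel now [ 0.5499 -0.2726  0.1994]
t 6.05 turn [-0.0014  0.0005 -0.0014] shift new [-8.8 -2.8 22.7] F [-0.4 -0.6 -2.9] wheel now [ 0.5499 -0.2726  0.1994]
top blue [345. 176.] 69 [ 0.5748 -0.2607  0.1485] ((576.27392578125, -263.31927490234375), (6.865503311157227, 42.05437088012695), 31.28759002685547)
top blue [366. 189.] 12 [ 0.5255 -0.2814  0.1479] ((524.6099853515625, -279.8850402832031), (3.01082181930542, 16.983102798461914), 32.18870162963867)
sc blue [344. 250.] 464 [ 0.53   -0.2975  0.1351] ((530.2828369140625, -297.1995849609375), (7.0964155197143555, 45.45928955078125), 33.29716873168945)
pred weights +-27 [ 0.5321 -0.2947  0.138 ] [ 0.5777 -0.2658  0.138 ]
wheel t,perp -0.0787 -0.0003
top -0.03 28 [-0.0038  0.0009  0.0038]
top -0.01 36 [-0.0038 -0.0005  0.0033]
top 0.02 36 [-0.0036 -0.0001  0.0034]
top 0.05 38 [-0.0036  0.      0.0032]
top 0.08 37 [-0.0037 -0.0002  0.0033]
sc -0.03 79 [-0.007  -0.0047 -0.0005]
sc -0.01 62 [-0.0064 -0.0049 -0.    ]
sc 0.02 65 [-0.0068 -0.005   0.0012]
sc 0.05 66 [-0.007  -0.0043  0.0007]
sc 0.08 64 [-0.0068 -0.0045  0.0005]
```

Request:
apply_moves --series '[[[-2.5,-0.8,6.5],[-0.001,0,-0.001]],[[-2.5,-0.8,6.5],[0,0,0]],[[-2,-0.7,5],[0,0,0]],[[-1.8,-0.5,4.7],[0,0,0]],[[0,0,0],[0,0,0]]]'

```text
t: 6.57
tool_pos: [0.4846, -0.2857, 0.3785]
orientation: [2.936, 0.891, 0.627]
force: [-0.9, 0.0, -2.9]
opening: 0.0234
gripper_force: 29.9
```

```bash
cat >> h.py <<'E'
def stat():
    C,o,wp,s=carrier();g=json.load(open('rail.json'));c=np.array(g['c']);d=np.array(g['d']);n=np.array([d[1],-d[0]]);F=s['force']
    t=(wp[:2]-c)@d
    print('t',round(s['t'],2),'along %.1f perp %.1f z-rail %.1f mm'%(t/np.cos(np.radians(7))*1e3,(wp[:2]-c)@n*1e3,(wp[2]-(.1519-.1228*t))*1e3),'F along %.1f perp %.1f up %.1f'%(F[:2]@d,F[:2]@n,F[2]),'yaw %.1f pitch %.1f roll %.1f'%tuple(R.from_matrix(C).as_euler('ZYX',degrees=True)),'wt',s['wrist_torque'].round(2))
    M=R.from_rotvec(s['orientation']).as_matrix();z=np.array([d[0]*np.cos(.1222),d[1]*np.cos(.1222),-np.sin(.1222)]);u=np.cross(z,[n[0],n[1],0])*-1
    u=u*np.sign(u[2]);print('10mm down-normal',(-u@M*10).round(2),'10mm downhill',(z@M*10).round(2),'10mm perp+',(np.array([*n,0])@M*10).round(2))
E
python3 -c "
from h import *
stat()"
```

```text
t 6.57 along -78.2 perp -0.7 z-rail 12.2 mm F along 0.5 perp -0.7 up -2.9 yaw 122.4 pitch 6.9 roll 0.1 wt [-0.06  0.4   0.01]
10mm down-normal [-3.76 -0.02  9.27] 10mm downhill [  0.02 -10.    -0.01] 10mm perp+ [9.27 0.01 3.76]
```

Request:
apply_moves --series '[[[-0.6,0,1.4],[0,0,0]],[[-0.5,0,1.3],[0,0,0]],[[-0.5,0,1.3],[0,0,0]],[[-0.5,0,1.3],[0,0,0]],[[-0.5,0,1.3],[0,0,0]],[[-0.3,0,0.8],[0,0,0]],[[0,0,0],[0,0,0]]]'

```text
t: 7.15
tool_pos: [0.4855, -0.2867, 0.3724]
orientation: [2.933, 0.89, 0.629]
force: [0.3, -0.1, -2.6]
opening: 0.0238
gripper_force: 29.9
```

```bash
python3 -c "
from h import *
stat()"
```

```text
t 7.15 along -80.1 perp -0.3 z-rail 5.9 mm F along -0.3 perp 0.2 up -2.6 yaw 122.4 pitch 7.1 roll 0.0 wt [-0.03  0.41  0.01]
10mm down-normal [-3.76 -0.04  9.26] 10mm downhill [  0.02 -10.    -0.03] 10mm perp+ [9.26 0.01 3.76]
```

Request:
apply_moves --series '[[[-0.3,-0.5,0.7],[0,0,0]],[[-0.3,-0.5,0.7],[0,0,0]],[[-0.25,-0.5,0.6],[0,0,0]],[[-0.25,-0.5,0.6],[0,0,0]],[[-0.2,0,0.5],[0,0,0]],[[0,0,0],[0,0,0]]]'

```text
t: 7.65
tool_pos: [0.4846, -0.2854, 0.3688]
orientation: [2.933, 0.89, 0.629]
force: [0.5, 0.1, -3.0]
opening: 0.0237
gripper_force: 29.9
```

```bash
python3 -c "
from h import *
stat()"
```

```text
t 7.65 along -78.5 perp -0.3 z-rail 2.6 mm F along -0.2 perp 0.5 up -3.0 yaw 122.4 pitch 7.1 roll 0.0 wt [-0.08  0.37  0.01]
10mm down-normal [-3.76 -0.04  9.26] 10mm downhill [  0.02 -10.    -0.04] 10mm perp+ [9.26 0.01 3.76]
```

Request:
apply_moves --series '[[[-0.2,0,0.5],[0,0,0]],[[-0.2,0,0.5],[0,0,0]],[[-0.2,0,0.4],[0,0,0]],[[0,0,0],[0,0,0]]]'

```text
t: 7.98
tool_pos: [0.4848, -0.2856, 0.3674]
orientation: [2.933, 0.891, 0.629]
force: [-0.4, -1.0, -4.2]
opening: 0.0239
gripper_force: 29.9
```

Request:
apply_moves --series '[[[-0.2,0,0.4],[0,0,0]],[[-0.15,0,0.4],[0,0,0]],[[0,0,0],[0,0,0]]]'

```text
t: 8.23
tool_pos: [0.4849, -0.2859, 0.3671]
orientation: [2.932, 0.89, 0.63]
force: [-1.1, -0.9, 0.4]
opening: 0.0237
gripper_force: 29.9
```

```bash
python3 -c "
from h import *
stat()"
```

```text
t 8.23 along -79.2 perp -0.3 z-rail 0.8 mm F along -0.2 perp -1.4 up 0.4 yaw 122.4 pitch 7.1 roll -0.0 wt [-0.    0.4  -0.03]
10mm down-normal [-3.77 -0.05  9.26] 10mm downhill [  0.03 -10.    -0.05] 10mm perp+ [9.26 0.01 3.77]
```

Request:
apply_moves --series '[[[-0.15,0,0.4],[0,0,0]],[[0,0,0],[0,0,0]],[[0,0,0],[0,0,0]]]'

```text
t: 8.48
tool_pos: [0.485, -0.286, 0.367]
orientation: [2.932, 0.89, 0.63]
force: [-1.7, -0.3, 3.0]
opening: 0.0236
gripper_force: 29.9
```

```bash
python3 -c "
from h import *
stat()"
```

```text
t 8.48 along -79.5 perp -0.2 z-rail 0.7 mm F along 0.7 perp -1.6 up 3.0 yaw 122.3 pitch 7.1 roll -0.0 wt [0.07 0.33 0.04]
10mm down-normal [-3.77 -0.06  9.26] 10mm downhill [  0.03 -10.    -0.05] 10mm perp+ [9.26 0.01 3.77]
```

Contact is about 6 N with both wheels down at the load point. Now I'll push downhill.

Request:
apply_moves --series '[[[0,-2,0],[0,0,0]],[[0,-3,0],[0,0,0]],[[0,-3,0],[0,0,0]],[[0,-3,0],[0,0,0]],[[0,-2,0],[0,0,0]],[[0,0,0],[0,0,0]]]'

```text
t: 8.98
tool_pos: [0.4779, -0.2745, 0.3653]
orientation: [2.932, 0.891, 0.631]
force: [-2.4, -0.3, 5.8]
opening: 0.0235
gripper_force: 30.0
```

```bash
python3 -c "
from h import *
stat()"
```

```text
t 8.98 along -65.8 perp -0.1 z-rail 0.7 mm F along 1.1 perp -2.2 up 5.8 yaw 122.4 pitch 7.1 roll -0.0 wt [0.15 0.23 0.12]
10mm down-normal [-3.77 -0.05  9.26] 10mm downhill [  0.03 -10.    -0.05] 10mm perp+ [9.26 0.01 3.77]
```

Request:
apply_moves --series '[[[0.1,-2,-0.2],[0,0,0]],[[0,-3,0],[0,0,0]],[[0,-3,0],[0,0,0]],[[0,-3,0],[0,0,0]],[[0,0,0],[0,0,0]]]'

```text
t: 9.4
tool_pos: [0.472, -0.2651, 0.3639]
orientation: [2.932, 0.891, 0.63]
force: [-1.5, 0.9, 6.5]
opening: 0.0238
gripper_force: 30.0
```

```bash
python3 -c "
from h import *
stat()"
```

```text
t 9.4 along -54.5 perp -0.0 z-rail 0.7 mm F along 1.6 perp -0.8 up 6.5 yaw 122.4 pitch 7.1 roll -0.0 wt [0.19 0.11 0.05]
10mm down-normal [-3.77 -0.05  9.26] 10mm downhill [  0.03 -10.    -0.04] 10mm perp+ [9.26 0.01 3.77]
```

Request:
apply_moves --series '[[[0,-3,0],[0,0,0]],[[0,-3,0],[0,0,0]],[[0,-3,0],[0,0,0]],[[0,-3,0],[0,0,0]],[[0,0,0],[0,0,0]]]'

```text
t: 9.82
tool_pos: [0.4656, -0.2548, 0.3624]
orientation: [2.933, 0.891, 0.631]
force: [-2.2, 2.8, 7.8]
opening: 0.024
gripper_force: 30.0
```

```bash
python3 -c "
from h import *
stat()"
```

```text
t 9.82 along -42.1 perp 0.1 z-rail 0.6 mm F along 3.5 perp -0.3 up 7.8 yaw 122.4 pitch 7.1 roll -0.0 wt [0.56 0.24 0.2 ]
10mm down-normal [-3.77 -0.04  9.26] 10mm downhill [  0.03 -10.    -0.03] 10mm perp+ [9.26 0.01 3.77]
```

Request:
apply_moves --series '[[[0.15,-3,-0.4],[0,0,0]],[[0,-3,0],[0,0,0]],[[0,-3,0],[0,0,0]],[[0,-3,0],[0,0,0]],[[0,0,0],[0,0,0]]]'

```text
t: 10.23
tool_pos: [0.4592, -0.2447, 0.361]
orientation: [2.933, 0.891, 0.63]
force: [-0.4, 1.8, 5.3]
opening: 0.0241
gripper_force: 30.0
```

```bash
python3 -c "
from h import *
stat()"
```

```text
t 10.23 along -30.2 perp 0.1 z-rail 0.7 mm F along 1.7 perp 0.6 up 5.3 yaw 122.4 pitch 7.1 roll -0.0 wt [ 0.42 -0.13  0.1 ]
10mm down-normal [-3.77 -0.04  9.26] 10mm downhill [  0.03 -10.    -0.03] 10mm perp+ [9.26 0.01 3.77]
```

Request:
apply_moves --series '[[[0,-3,0],[0,0,0]],[[0,-3,0],[0,0,0]],[[0,-3,0],[0,0,0]],[[0,-3,0],[0,0,0]],[[0,-2,0],[0,0,0]],[[0,0,0],[0,0,0]]]'

```text
t: 10.73
tool_pos: [0.4518, -0.2331, 0.3593]
orientation: [2.933, 0.891, 0.631]
force: [0.9, 3.0, 5.8]
opening: 0.0239
gripper_force: 30.0
```

```bash
python3 -c "
from h import *
stat()"
```

```text
t 10.73 along -16.2 perp 0.1 z-rail 0.7 mm F along 2.0 perp 2.3 up 5.8 yaw 122.4 pitch 7.1 roll -0.0 wt [ 0.53 -0.44  0.15]
10mm down-normal [-3.77 -0.04  9.26] 10mm downhill [  0.03 -10.    -0.04] 10mm perp+ [9.26 0.01 3.77]
```

Request:
apply_moves --series '[[[-0.2,-3,-0.1],[0,0,0]],[[-0.2,-3,-0.1],[0,0,0]],[[0,-3,0],[0,0,0]],[[0,-3,0],[0,0,0]],[[0,-3,0],[0,0,0]],[[0,-1,0],[0,0,0]],[[0,0,0],[0,0,0]]]'

```text
t: 11.32
tool_pos: [0.443, -0.2198, 0.3573]
orientation: [2.933, 0.891, 0.631]
force: [1.9, 3.8, 6.1]
opening: 0.0239
gripper_force: 30.0
```

```bash
python3 - <<'E'
from h import *
stat()
im,d,W=pts('top');m=im[150:270,290:410];s,_,_=pts('scene');n=s[150:300,220:370]
o=np.hstack([cv2.resize(m,(400,400),interpolation=cv2.INTER_CUBIC),cv2.resize(n,(400,400),interpolation=cv2.INTER_CUBIC)]);cv2.imwrite('pics/p1.png',o)
E
```

```text
t 11.32 along -0.2 perp -0.2 z-rail 0.7 mm F along 2.2 perp 3.7 up 6.1 yaw 122.4 pitch 7.1 roll -0.1 wt [ 0.65 -0.61  0.19]
10mm down-normal [-3.78 -0.04  9.26] 10mm downhill [  0.03 -10.    -0.03] 10mm perp+ [9.26 0.01 3.78]
```

View pics/p1.png

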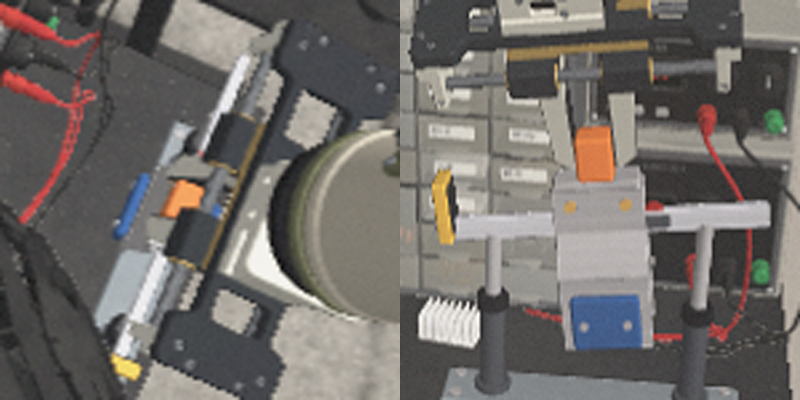

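The crop shows the whole carrier past the red catch at (655,208), with the stop clear ahead at (445,205). I'll relieve the residual loads, then let go.

Request:
apply_moves --series '[[[0.35,0,0.15],[0,0,0]],[[0.3,0,0.1],[0,0,0]],[[0.15,0,-0.35],[0,0,0]],[[0.15,0,-0.35],[0,0,0]],[[0,0,0],[0,0,0]],[[0,0,0],[0,0,0]]]'

```text
t: 11.92
tool_pos: [0.4434, -0.2198, 0.3574]
orientation: [2.934, 0.891, 0.629]
force: [1.1, 2.7, 3.2]
opening: 0.0242
gripper_force: 30.0
```

```bash
python3 -c "
from h import *
stat()"
```

```text
t 11.92 along -0.2 perp -0.1 z-rail 0.7 mm F along 1.7 perp 2.4 up 3.2 yaw 122.4 pitch 7.0 roll 0.0 wt [ 0.44 -0.26  0.11]
10mm down-normal [-3.77 -0.03  9.26] 10mm downhill [  0.02 -10.    -0.03] 10mm perp+ [9.26 0.01 3.77]
```

Easing a little more.

Request:
apply_moves --series '[[[0.5,0,0.2],[0,0,0]],[[0.4,0,0.1],[0,0,0]],[[0.1,-0.1,-0.3],[0,0,0]],[[0,0,0],[0,0,0]],[[0,0,0],[0,0,0]]]'

```text
t: 12.33
tool_pos: [0.4439, -0.2195, 0.3575]
orientation: [2.934, 0.89, 0.628]
force: [-2.2, -0.4, 0.1]
opening: 0.0237
gripper_force: 29.9
```

```bash
python3 -c "
from h import *
stat()"
```

```text
t 12.33 along -0.3 perp 0.3 z-rail 0.8 mm F along 0.8 perp -2.1 up 0.1 yaw 122.4 pitch 7.0 roll 0.1 wt [-0.22  0.65  0.03]
10mm down-normal [-3.76 -0.03  9.27] 10mm downhill [  0.02 -10.    -0.03] 10mm perp+ [9.27 0.01 3.76]
```

Request:
apply_moves --series '[[[-0.3,0,-0.12],[0,0,0]],[[0,0,0],[0,0,0]],[[0,0,0],[0,0,0]]]'

```text
t: 12.58
tool_pos: [0.4438, -0.2196, 0.3576]
orientation: [2.934, 0.89, 0.629]
force: [0.2, -0.4, -2.1]
opening: 0.0237
gripper_force: 29.9
```

Request:
apply_moves --series '[[[0,0,0],[0,0,0]],[[0,-3,0],[0,0,0]],[[0,-4,-15],[0,0,0]],[[0,-4,-30],[0,0,0]],[[0,0,-35],[0,0,0]],[[0,0,-35],[0,0,0]],[[0,0,-20],[0,0,0]],[[0,0,0],[0,0,0]]]' --claw 1

```text
t: 13.25
tool_pos: [0.3863, -0.2248, 0.487]
orientation: [2.923, 0.889, 0.635]
force: [0.6, -0.3, -0.2]
opening: 0.0726
gripper_force: 0.0
```

```bash
python3 - <<'E'
from h import *
import time
im,d,W=pts('top');s,_,W2=pts('scene')
m=im[150:270,290:410];n=s[150:300,200:350]
o=np.hstack([cv2.resize(m,(400,400),interpolation=cv2.INTER_CUBIC),cv2.resize(n,(400,400),interpolation=cv2.INTER_CUBIC)]);cv2.imwrite('pics/e1.png',o)
print(robot.read_state()['t'],robot.read_state()['tool_pos'])
E
```

```text
13.35 [ 0.38673779 -0.22443406  0.48181351]
```

View pics/e1.png

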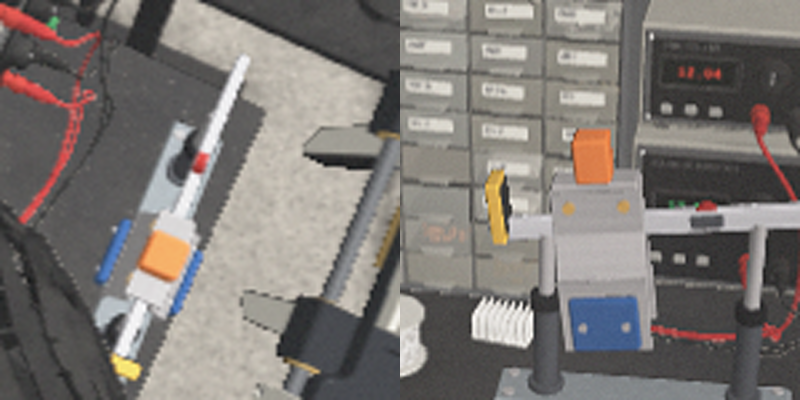

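The carrier hangs free at (165,255) and is on its way to the stop at (125,365). The gripper is clear. I'll wait for it to arrive.

Request:
apply_moves --series '[[[0,0,-10],[0,0,0]],[[0,0,0],[0,0,0]],[[0,0,0],[0,0,0]],[[0,0,0],[0,0,0]],[[0,0,0],[0,0,0]],[[0,0,0],[0,0,0]],[[0,0,0],[0,0,0]],[[0,0,0],[0,0,0]],[[0,0,0],[0,0,0]],[[0,0,0],[0,0,0]],[[0,0,0],[0,0,0]],[[0,0,0],[0,0,0]]]'

```text
t: 14.35
tool_pos: [0.383, -0.2253, 0.49]
orientation: [2.933, 0.89, 0.629]
force: [0.2, 0.2, -1.2]
opening: 0.0931
gripper_force: 0.0
```

Request:
apply_moves --series '[[[0,0,0],[0,0,0]],[[0,0,0],[0,0,0]],[[0,0,0],[0,0,0]],[[0,0,0],[0,0,0]],[[0,0,0],[0,0,0]],[[0,0,0],[0,0,0]],[[0,0,0],[0,0,0]],[[0,0,0],[0,0,0]],[[0,0,0],[0,0,0]],[[0,0,0],[0,0,0]],[[0,0,0],[0,0,0]],[[0,0,0],[0,0,0]]]'

```text
t: 15.35
tool_pos: [0.383, -0.2253, 0.49]
orientation: [2.933, 0.89, 0.629]
force: [-0.0, -0.3, -0.4]
opening: 0.0928
gripper_force: 0.0
```

```bash
python3 - <<'E'
from h import *
im,d,W=pts('top');s,_,W2=pts('scene')
m=im[150:270,290:410];n=s[150:300,200:350]
o=np.hstack([cv2.resize(m,(400,400),interpolation=cv2.INTER_CUBIC),cv2.resize(n,(400,400),interpolation=cv2.INTER_CUBIC)]);cv2.imwrite('pics/e2.png',o)
print(robot.read_state()['t'])
E
```

```text
15.45
```

View pics/e2.png

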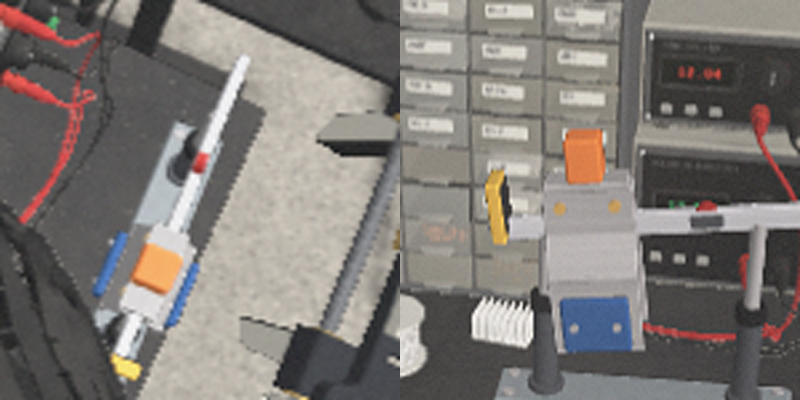

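It has moved only about 5 mm, with the block now at (585,155). I'll check whether it is still rolling.

```bash
cat >> h.py <<'E'
def where():
    s=robot.read_camera('scene')[0]; h=cv2.cvtColor(s,cv2.COLOR_BGR2HSV)
    m=((h[...,0]>4)&(h[...,0]<16)&(h[...,1]>170)&(h[...,2]>120)).astype(np.uint8);m[:150]=0;m[260:]=0;m[:,:220]=0;m[:,:235]=0
    M=cv2.moments(m[:,:360],True);im,d,W=pts('top');h=cv2.cvtColor(im,cv2.COLOR_BGR2HSV)
    g=json.load(open('rail.json'));c=np.array(g['c']);dd=np.array(g['d'])
    k=(W[...,2]>.175)&(W[...,2]<.215)&(h[...,1]>120)&(W[...,0]<.58)&(W[...,0]>.4)&(W[...,1]<-.1);p=W[k]
    a=(p[:,:2]-c)@dd;n=(p[:,:2]-c)@[dd[1],-dd[0]]
    print('t',round(robot.read_state()['t'],2),'px',round(M['m10']/M['m00'],2),round(M['m01']/M['m00'],2),'along mm',(np.median(a)*1e3).round(1),'perp',(np.median(n)*1e3).round(1),'z',np.percentile(p[:,2],95).round(4),len(p))
E
python3 -c "
from h import *
for i in range(4): where()"
```

```text
t 15.55 px 268.73 207.86 along mm 48.1 perp 3.5 z 0.2048 150
t 15.65 px 269.02 207.88 along mm 48.2 perp 3.7 z 0.2045 151
t 15.75 px 268.7 207.99 along mm 48.4 perp 3.6 z 0.2046 151
t 15.85 px 268.69 207.55 along mm 48.4 perp 3.7 z 0.2048 150
```

Request:
apply_moves --series '[[[0,0,0],[0,0,0]],[[0,0,0],[0,0,0]],[[0,0,0],[0,0,0]],[[0,0,0],[0,0,0]],[[0,0,0],[0,0,0]],[[0,0,0],[0,0,0]],[[0,0,0],[0,0,0]],[[0,0,0],[0,0,0]],[[0,0,0],[0,0,0]],[[0,0,0],[0,0,0]],[[0,0,0],[0,0,0]],[[0,0,0],[0,0,0]]]'

```text
t: 16.85
tool_pos: [0.383, -0.2253, 0.49]
orientation: [2.933, 0.89, 0.629]
force: [0.4, 0.1, -0.2]
opening: 0.093
gripper_force: 0.0
```

```bash
python3 -c "
from h import *
for i in range(2): where()"
```

```text
t 16.95 px 268.46 208.2 along mm 48.4 perp 3.7 z 0.205 151
t 17.05 px 268.73 208.04 along mm 48.2 perp 3.7 z 0.2046 152
```

```bash
python3 - <<'E'
from h import *
im,d,W=pts('top');s,_,W2=pts('scene')
g=json.load(open('rail.json'));c=np.array(g['c']);dd=np.array(g['d']);n=np.array([dd[1],-dd[0]])
for nm,I,w in(('top',im,W),('sc',s,W2)):
    h=cv2.cvtColor(I,cv2.COLOR_BGR2HSV)
    def rep(l,k):
        p=w[k]; 
        if len(p)<5:return
        a=(p[:,:2]-c)@dd*1e3;b=(p[:,:2]-c)@n*1e3;rc=cv2.minAreaRect(np.column_stack([a,b]).astype(np.float32))
        print(nm,l,len(p),'along',np.percentile(a,[3,50,97]).round(1),'perp',np.percentile(b,[3,50,97]).round(1),'z',np.percentile(p[:,2]*1e3,[3,50,97]).round(1),'rect',np.round(rc[1],1),round(rc[2],1))
    t=(w[...,:2]-c)@dd;pp=(w[...,:2]-c)@n;reg=(abs(pp)<.06)&(t>-.02)&(t<.12)
    rep('orange top',reg&(w[...,2]>.196)&(w[...,2]<.215)&(h[...,1]>120))
    rep('plate',reg&(abs(w[...,2]-(.174-.1228*(t-.043)))<.004)&(h[...,1]<80)&(t<.085))
    b=reg&(h[...,0]>98)&(h[...,0]<122)&(h[...,1]>110)&(w[...,2]>.03)&(w[...,2]<.2)
    k,l,st,_=cv2.connectedComponentsWithStats(b.astype(np.uint8))
    for i in range(1,k):
        if st[i,4]>10: rep('blue',l==i)
    rep('stop',reg&(t>.085)&(h[...,0]>16)&(h[...,0]<30)&(h[...,1]>150)&(w[...,2]>.13))
    for lo,hi in((.02,.04),(.04,.06),(.06,.08),(.08,.1),(.1,.12),(.12,.13)):
        rep('post z%.2f'%lo,(abs(pp)<.03)&(t>.05)&(t<.11)&(w[...,2]>lo)&(w[...,2]<hi)&(h[...,1]<90))
cv2.imwrite('pics/e3.png',np.hstack([cv2.resize(im[200:270,300:370],(390,390),interpolation=cv2.INTER_CUBIC),cv2.resize(s[190:310,225:325],(400,480),interpolation=cv2.INTER_CUBIC)[:390]]))
E
```

```text
top orange top 137 along [36.8 47.7 58.1] perp [-7.1  3.1 14. ] z [198.9 202.2 204.9] rect [22.4 22.4] 3.2
top plate 168 along [17.  57.2 70.2] perp [-9.2  2.1 13.1] z [168.3 172.  177.3] rect [55.1 23.8] 0.7
top blue 60 along [14.3 34.6 54.8] perp [22.9 26.  29. ] z [91.7 96.2 99.7] rect [42.8  6.6] 0.2
top blue 43 along [16.3 37.7 55.7] perp [-28.  -25.8 -23.6] z [ 94.1  97.  100.8] rect [ 4.9 43.2] 88.9
top post z0.04 9 along [51.8 76.5 78.5] perp [-21.9   3.7  17.7] z [40.9 51.3 59.4] rect [26.6 49.9] 1.6
top post z0.06 6 along [55.7 65.  77.2] perp [-23.5   5.8  19.2] z [63.  69.6 78. ] rect [45.3 19.1] 83.4
top post z0.08 35 along [53.9 70.2 78.4] perp [-18.5   5.3  19.4] z [81.  85.4 95.7] rect [51.4 27.1] 86.3
top post z0.10 47 along [50.1 59.5 71.2] perp [-21.1   5.2  21.8] z [107.3 111.9 119.5] rect [23.3 43.5] 0.3
top post z0.12 29 along [50.3 60.5 80.5] perp [-15.5  13.3  16.2] z [120.6 125.4 129.1] rect [39.5 32. ] 0.8
sc orange top 118 along [34.  44.7 56.4] perp [-11.5  -8.7   4.1] z [196.4 202.8 205.8] rect [21.8 23.9] 84.2
sc plate 178 along [15.2 38.9 69.3] perp [-1
[... 209 characters left out ...]
-13.3   4.1] z [132.3 157.1 172.4] rect [23.6 11.8] 79.8
sc post z0.02 83 along [60.8 67.9 76. ] perp [-11.   -8.5  -3.6] z [20.6 29.6 39.1] rect [ 9.3 17.9] 71.0
sc post z0.04 86 along [54.4 67.8 76.2] perp [-24.8  -9.3  -5.1] z [40.5 51.2 59.5] rect [31.  12.2] 43.5
sc post z0.06 96 along [55.2 66.4 76.1] perp [-25.2 -10.3  -5.8] z [60.8 69.2 79.3] rect [34.1 10.5] 44.1
sc post z0.08 109 along [52.5 66.9 77.9] perp [-26.  -10.9   0.3] z [81.  88.1 99.1] rect [39.   9.2] 45.8
sc post z0.10 130 along [50.7 59.7 72.6] perp [-24.2 -20.   -3.9] z [100.5 111.  119.4] rect [30.1 14.2] 31.3
sc post z0.12 83 along [50.9 62.2 91.6] perp [-17.3 -14.2  -3.5] z [120.1 126.1 129.7] rect [55.7 11.1] 18.0
```

View pics/e3.png

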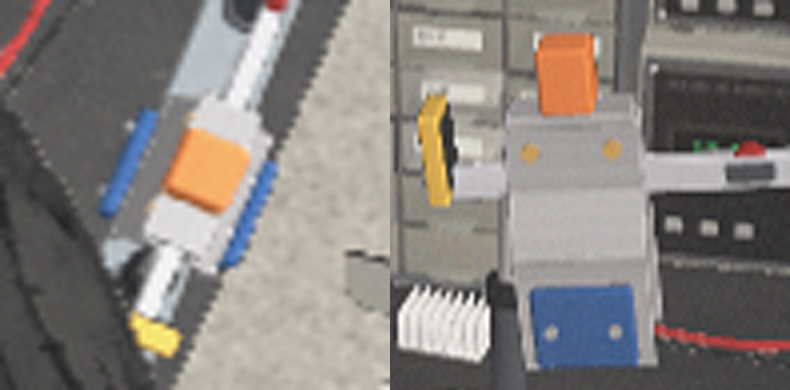

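```bash
python3 - <<'E'
from h import *
g=json.load(open('rail.json'));c=np.array(g['c']);dd=np.array(g['d']);n=np.array([dd[1],-dd[0]])
for nm in('scene0','top0'):
    w=np.load(nm+'.npz')['W'];t=(w[...,:2]-c)@dd*1e3;p=(w[...,:2]-c)@n*1e3;z=w[...,2]*1e3
    print(nm)
    for lo,hi in((12,30),(30,50),(50,65),(65,80),(80,100),(100,115),(115,125),(125,132)):
        for a,b in((40,105),(-100,-40)):
            k=(abs(p)<30)&(t>a)&(t<b)&(z>lo)&(z<hi)
            if k.sum()>5:print(lo,hi,k.sum(),'along',np.percentile(t[k],[4,50,96]).round(1),'perp',np.percentile(p[k],[4,50,96]).round(1))
    if nm=='top0':
        k=(abs(p)<15)&(t>-110)&(t<112)&(z>120)
        for a in range(-100,110,10):
            m=k&(abs(t-a)<5);  e=z[m]-(151.9-.1228*t[m]); q=abs(e)<6
            print(a,m.sum(),'dz',np.percentile(e[q],[10,50,95]).round(1),'perp',np.percentile(p[m][q],[4,50,96]).round(1))
where()
E
```

```text
scene0
12 30 109 along [58.3 68.  80.1] perp [-13.5  -8.7   3.8]
12 30 112 along [-84.2 -71.6 -61.5] perp [-14.2  -8.5   1.8]
30 50 87 along [59.7 67.9 76.1] perp [-10.8  -8.2  -1.2]
30 50 94 along [-79.8 -70.7 -63.2] perp [-11.3  -8.2  -2.4]
50 65 69 along [59.8 66.4 76.1] perp [-10.9  -8.6  -2.1]
50 65 70 along [-79.9 -71.4 -63.6] perp [-11.   -8.5  -2.7]
65 80 66 along [59.5 68.  76.1] perp [-12.5  -8.9  -2.5]
65 80 62 along [-79.9 -71.3 -62.9] perp [-12.3  -8.8  -3.8]
80 100 110 along [59.3 67.5 77.7] perp [-12.8  -6.5   0. ]
80 100 111 along [-80.8 -70.9 -62. ] perp [-12.1  -6.2   0.8]
100 115 40 along [63.6 67.  72.6] perp [-7.6 -5.7 -3. ]
100 115 46 along [-76.3 -71.  -66.9] perp [-8.1 -6.  -2.5]
115 125 30 along [63.6 68.4 72.7] perp [-8.2 -5.7 -3.8]
115 125 33 along [-76.7 -71.5 -66.4] perp [-8.  -5.  -1.7]
125 132 48 along [ 63.7  81.5 100.1] perp [-14.   -6.1  -3.2]
125 132 19 along [-76.3 -72.3 -67.4] perp [-9.  -6.  -3.6]
top0
12 30 26 along [-77.8 -63.4 -58.5] perp [-2.8  5.9 11.9]
30 50 11 along [-67.5 -62.5 -61.2] perp [-0.2  3.3  7.9]
50 65 8 along [-69.2 -63.5 -62.3
[... 1199 characters left out ...]
5  0.2  3.6]Traceback (most recent call last):
  File "<stdin>", line 14, in <module>
    return _quantile_unchecked(
        a, q, axis, out, overwrite_input, method, keepdims, weights)
    return _ureduce(a,
                    func=_quantile_ureduce_func,
    ...<5 lines>...
                    overwrite_input=overwrite_input,
                    method=method)
    r = func(a, **kwargs)
    result = _quantile(arr,
                       quantiles=q,
    ...<2 lines>...
                       out=out,
                       weights=wgt)
    slices_having_nans = np.isnan(arr[-1, ...])
                                  ~~~^^^^^^^^^
IndexError: index -1 is out of bounds for axis 0 with size 0
```

The carrier stopped by itself about 25 mm short of the stop: wheel point at about +41 mm, expected +66. It is also rolled about 2° sideways, so it is probably rubbing. I'll take hold again, bring it back to just past the catch, square it up and release it cleanly.

```bash
python3 - <<'E'
from h import *
g=json.load(open('rail.json'));c=np.array(g['c']);d=np.array(g['d']);n=np.array([d[1],-d[0]])
a,p=.0407,.0025;w=np.array([*(c+d*a+n*p),.1519-.1228*a+.0008]);goto(w,122.4,7)
E
```

```text
t 17.15 turn [ 0.0015  0.0002 -0.0001] shift new [  1.7 -30.2 146.3] F [-0.4  0.4  0. ] wheel now [ 0.4486 -0.2129  0.2853]
```

Request:
apply_moves --series '[[[1,-10,10],[0,0,0]],[[1,-10,20],[0,0,0]],[[0,-10,20],[0,0,0]],[[0,0,20],[0,0,0]],[[0,0,15],[0,0,0]],[[0,0,0],[0,0,0]]]' --claw 0.5

```text
t: 17.65
tool_pos: [0.4007, -0.1895, 0.4054]
orientation: [2.938, 0.892, 0.626]
force: [-0.3, 0.8, 0.2]
opening: 0.0577
gripper_force: 0.0
```

Request:
apply_moves --series '[[[0,0,20],[0,0,0]],[[0,0,18],[0,0,0]],[[0,0,14],[0,0,0]],[[0,0,7],[0,0,0]],[[0,0,0],[0,0,0]],[[0,0,0],[0,0,0]]]'

```text
t: 18.15
tool_pos: [0.4234, -0.1845, 0.3554]
orientation: [2.933, 0.891, 0.63]
force: [-0.3, 0.3, 0.3]
opening: 0.0463
gripper_force: 0.0
```

```bash
python3 - <<'E'
from h import *
stat();s=robot.read_state();print(s['force'],s['opening'])
E
```

```text
t 18.15 along 40.4 perp 1.8 z-rail 3.7 mm F along 0.4 perp -0.1 up 0.3 yaw 122.4 pitch 7.1 roll 0.0 wt [-0.08  0.18 -0.01]
10mm down-normal [-3.77 -0.04  9.26] 10mm downhill [  0.03 -10.    -0.04] 10mm perp+ [9.26 0.01 3.77]
[-0.34730007  0.29123701  0.3420246 ] 0.046284062117267155
```

Request:
apply_moves --series '[[[-0.9,0,2.3],[0,0,0]],[[0,0,0],[0,0,0]],[[0,0,0],[0,0,0]],[[0,0,0],[0,0,0]],[[0,0,0],[0,0,0]],[[0,0,0],[0,0,0]],[[0,0,0],[0,0,0]]]' --claw 0 --newtons 20

```text
t: 18.73
tool_pos: [0.4237, -0.1847, 0.3527]
orientation: [2.932, 0.89, 0.63]
force: [-0.7, 0.5, 2.8]
opening: 0.024
gripper_force: 19.9
```

```bash
python3 - <<'E'
from h import *
stat();s=robot.read_state();print(s['force'],s['opening'],s['gripper_force'])
E
```

```text
t 18.73 along 39.9 perp 2.0 z-rail 1.0 mm F along 0.8 perp -0.3 up 2.8 yaw 122.4 pitch 7.1 roll -0.0 wt [0.1  0.15 0.08]
10mm down-normal [-3.77 -0.05  9.26] 10mm downhill [  0.03 -10.    -0.04] 10mm perp+ [9.26 0.01 3.77]
[-0.71150674  0.51149967  2.78477573] 0.023956859681901966 19.925439655780792
```

Request:
apply_moves --series '[[[0.15,0,-0.4],[0,0,0]],[[0,2,0],[0,0,0]],[[0,3,0],[0,0,0]],[[0,3,0],[0,0,0]],[[0,3,0],[0,0,0]],[[0,0,0],[0,0,0]]]'

```text
t: 19.23
tool_pos: [0.4297, -0.1943, 0.3542]
orientation: [2.933, 0.89, 0.63]
force: [-0.0, 0.3, 3.3]
opening: 0.0237
gripper_force: 19.9
```

```bash
cat >> h.py <<'E'
def roll():
    im,d,W=pts('top');h=cv2.cvtColor(im,cv2.COLOR_BGR2HSV)
    g=json.load(open('rail.json'));c=np.array(g['c']);dd=np.array(g['d']);n=np.array([dd[1],-dd[0]])
    t=(W[...,:2]-c)@dd*1e3;p=(W[...,:2]-c)@n*1e3;z=W[...,2]*1e3;reg=(abs(p)<50)&(abs(t)<90)
    b=reg&(h[...,0]>98)&(h[...,0]<122)&(h[...,1]>110)&(z>40)&(z<140)
    for l,k in(('w+',b&(p>10)),('w-',b&(p<-10)),('orange',reg&(z>194)&(z<222)&(h[...,1]>120)&(h[...,0]<20))):
        if k.sum()>5:print(l,k.sum(),'along',np.percentile(t[k],[3,97]).round(1),'perp',np.percentile(p[k],[3,50,97]).round(1),'z',np.median(z[k]).round(1))
E
python3 - <<'E'
from h import *
stat();roll()
E
```

```text
t 19.23 along 28.5 perp 1.9 z-rail 1.0 mm F along 0.3 perp 0.2 up 3.3 yaw 122.3 pitch 7.1 roll 0.0 wt [ 0.08 -0.03  0.03]
10mm down-normal [-3.77 -0.05  9.26] 10mm downhill [  0.02 -10.    -0.04] 10mm perp+ [9.26 0.   3.77]
w+ 62 along [ 1.4 42.3] perp [22.9 26.  29.1] z 97.5
w- 9 along [-0.3 13.4] perp [-26.2 -25.3 -24.1] z 100.7
orange 92 along [23.5 44.7] perp [-1.5  7.5 14.2] z 203.9
```

Request:
apply_moves --series '[[[0,0,0],[0,0,0]],[[-0.5,0,-0.2],[0,0,0]],[[-0.5,0,-0.2],[0,0,0]],[[-0.5,0,-0.2],[0,0,0]],[[-0.3,0,-0.1],[0,0,0]],[[0,0,0],[0,0,0]]]' --newtons 5

```text
t: 19.78
tool_pos: [0.4277, -0.1947, 0.3541]
orientation: [2.933, 0.89, 0.63]
force: [0.7, 1.5, 3.1]
opening: 0.024
gripper_force: 5.0
```

```bash
python3 - <<'E'
from h import *
stat();roll();print(robot.read_state()['gripper_force'])
E
```

```text
t 19.78 along 29.3 perp 0.0 z-rail 1.0 mm F along 0.9 perp 1.4 up 3.1 yaw 122.4 pitch 7.1 roll -0.0 wt [ 0.34 -0.13  0.08]
10mm down-normal [-3.77 -0.04  9.26] 10mm downhill [  0.02 -10.    -0.04] 10mm perp+ [9.26 0.01 3.77]
w+ 65 along [ 2.9 43.3] perp [24.9 28.2 31.4] z 98.0
w- 12 along [ 0.5 14.2] perp [-25.7 -24.  -22.5] z 100.7
orange 95 along [24.4 46. ] perp [-3.6  5.6 12.5] z 203.9
5.002629831433296
```

Request:
apply_moves --series '[[[0.15,2,-0.35],[0,0,0]],[[0,4,0],[0,0,0]],[[0,5,0],[0,0,0]],[[0,5,0],[0,0,0]],[[0,5,0],[0,0,0]],[[0,5,0],[0,0,0]],[[0,4,0],[0,0,0]],[[0,1,0],[0,0,0]],[[0,0,0],[0,0,0]]]'

```text
t: 20.58
tool_pos: [0.4442, -0.2211, 0.358]
orientation: [2.933, 0.89, 0.629]
force: [0.8, 0.2, -0.9]
opening: 0.0239
gripper_force: 5.0
```

```bash
python3 - <<'E'
from h import *
stat();roll()
E
```

```text
t 20.58 along -2.0 perp -0.2 z-rail 1.1 mm F along -0.3 perp 0.8 up -0.9 yaw 122.3 pitch 7.1 roll 0.0 wt [0.06 0.16 0.02]
10mm down-normal [-3.76 -0.04  9.27] 10mm downhill [  0.02 -10.    -0.04] 10mm perp+ [9.27 0.01 3.76]
w+ 70 along [-29.5  11.6] perp [25.  28.5 31.8] z 102.2
w- 7 along [-31.2 -25.6] perp [-26.9 -24.8 -23. ] z 103.8
orange 85 along [-7.  14.5] perp [-3.5  6.2 12.4] z 207.7
```

Request:
apply_moves --series '[[[0.5,0,0.2],[0,0,0]],[[0.5,0,0.2],[0,0,0]],[[0,0,0],[0,0,0]],[[0.3,0,-0.75],[0,0,0]],[[0,0,0],[0,0,0]],[[-0.6,0,-0.25],[0,0,0]],[[-0.5,0,-0.2],[0,0,0]],[[0,0,0],[0,0,0]],[[-0.15,0,0.35],[0,0,0]],[[-0.15,0,0.35],[0,0,0]],[[0,0,0],[0,0,0]]]'

```text
t: 21.55
tool_pos: [0.444, -0.2208, 0.3582]
orientation: [2.933, 0.89, 0.629]
force: [0.9, -0.1, -2.7]
opening: 0.0239
gripper_force: 5.0
```

```bash
python3 - <<'E'
from h import *
stat();roll()
E
```

```text
t 21.55 along -1.6 perp -0.1 z-rail 1.4 mm F along -0.6 perp 0.7 up -2.7 yaw 122.4 pitch 7.1 roll 0.0 wt [-0.07  0.42 -0.02]
10mm down-normal [-3.77 -0.04  9.26] 10mm downhill [  0.02 -10.    -0.04] 10mm perp+ [9.26 0.01 3.77]
w+ 66 along [-28.2  12.5] perp [23.7 27.1 30.4] z 102.1
w- 7 along [-29.7 -24.6] perp [-28.1 -25.3 -23. ] z 105.6
orange 86 along [-6.7 15. ] perp [-3.4  6.2 12.5] z 208.0
```

Request:
apply_moves --series '[[[-0.15,0,0.4],[0,0,0]],[[-0.05,0,0.1],[0,0,0]],[[0,0,0],[0,0,0]],[[0,0,0],[0,0,0]]]'

```text
t: 21.93
tool_pos: [0.4442, -0.2209, 0.358]
orientation: [2.933, 0.89, 0.63]
force: [-0.1, 0.3, -1.6]
opening: 0.0242
gripper_force: 5.0
```

Request:
apply_moves --series '[[[0,-1,0],[0,0,0]],[[0,-5,0],[0,0,0]],[[0,-6,-30],[0,0,0]],[[0,-4,-40],[0,0,0]],[[0,0,-35],[0,0,0]],[[0,0,-20],[0,0,0]]]' --claw 1

```text
t: 22.43
tool_pos: [0.3871, -0.2201, 0.4751]
orientation: [2.927, 0.89, 0.633]
force: [0.3, -1.1, 1.5]
opening: 0.0589
gripper_force: 0.0
```

```bash
python3 - <<'E'
from h import *
for i in range(5): where();roll()
E
```

```text
t 22.53 px 278.71 208.11 along mm 34.4 perp 2.2 z 0.2063 151
w+ 66 along [ 3.2 44.9] perp [23.6 27.1 30.2] z 97.6
w- 38 along [ 2.2 44.3] perp [-27.4 -25.5 -23.7] z 98.4
orange 143 along [26.6 47.9] perp [-9.   1.5 12.2] z 203.7
t 22.68 px 273.59 208.12 along mm 43.6 perp 2.0 z 0.205 150
w+ 67 along [12.7 53.5] perp [23.5 26.8 30.2] z 97.0
w- 37 along [13.9 53.5] perp [-27.2 -25.5 -23.5] z 97.5
orange 143 along [36.  57.4] perp [-8.8  1.9 12.3] z 202.5
t 22.83 px 267.58 208.76 along mm 53.0 perp 2.4 z 0.2036 148
w+ 64 along [22.1 63.3] perp [23.4 26.7 30. ] z 95.8
w- 38 along [23.9 62.4] perp [-27.7 -25.5 -24. ] z 95.7
orange 145 along [45.  66.5] perp [-9.2  1.8 12.3] z 201.3
t 22.98 px 263.23 209.28 along mm 61.5 perp 2.2 z 0.2032 148
w+ 57 along [31.1 66. ] perp [23.6 26.6 30.3] z 95.4
w- 40 along [31.2 72.3] perp [-27.3 -25.4 -23.5] z 94.8
orange 143 along [53.6 75.3] perp [-9.2  1.4 12.2] z 200.2
t 23.13 px 257.91 209.11 along mm 70.3 perp 2.0 z 0.2021 147
w+ 42 along [38.7 66.3] perp [23.5 26.5 29.9] z 94.5
w- 39 along [39.  79.3] perp [-27.6 -25.4 -23.5] z 93.7
orange 140 along [61.2 82.7] perp [-8.9  1.7 12.2] z 199.5
```

It is rolling freely now. I'll let it settle and verify.

Request:
apply_moves --series '[[[0,0,-15],[0,0,0]],[[0,0,0],[0,0,0]],[[0,0,0],[0,0,0]],[[0,0,0],[0,0,0]],[[0,0,0],[0,0,0]],[[0,0,0],[0,0,0]],[[0,0,0],[0,0,0]],[[0,0,0],[0,0,0]],[[0,0,0],[0,0,0]],[[0,0,0],[0,0,0]],[[0,0,0],[0,0,0]],[[0,0,0],[0,0,0]]]'

```text
t: 24.18
tool_pos: [0.3823, -0.2218, 0.4845]
orientation: [2.933, 0.89, 0.629]
force: [-1.1, -0.3, -0.1]
opening: 0.0932
gripper_force: 0.0
```

```bash
python3 - <<'E'
from h import *
where();where();roll()
s=robot.read_camera('scene')[0];cv2.imwrite('pics/f.png',cv2.resize(s[150:310,120:370],(781,500)))
E
```

```text
t 24.28 px 254.54 208.61 along mm 72.5 perp 2.1 z 0.2017 150
t 24.38 px 253.65 209.13 along mm 72.5 perp 2.0 z 0.2017 150
w+ 43 along [38.8 66.3] perp [23.5 26.5 29.9] z 94.8
w- 38 along [39.7 79.2] perp [-27.6 -25.4 -23.7] z 94.8
orange 139 along [61.2 82.4] perp [-8.7  1.4 12.2] z 199.2
```

View pics/f.png

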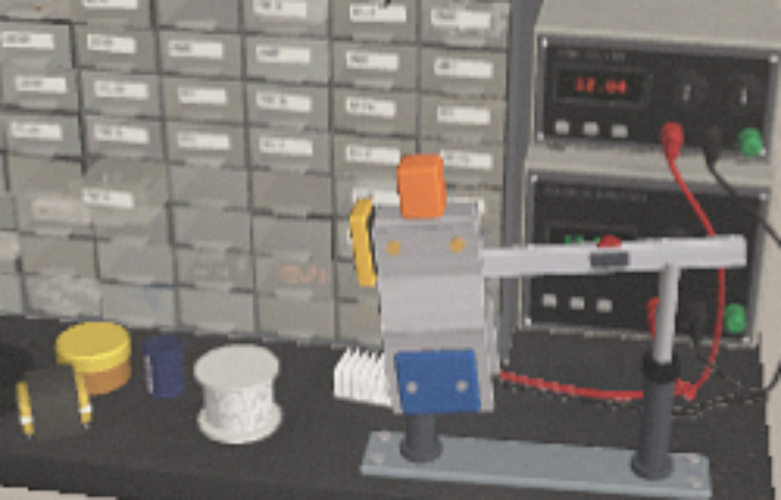

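The carrier hangs level against the yellow stop, with its plate touching at (375,240). The spool, heat sink and capacitor stand undisturbed, and the gripper is clear.

```bash
python3 -c "
from plant import robot
print(robot.close_job())"
```

```text
the job is handed in; nothing more can be done
None
```

The carrier hangs at rest against the yellow stop after both wheels were pushed over the catch, but on the first release it stopped about 25 mm short, so I took hold again, moved it back to just past the catch and released it a second time; handed in at about 24 s with nothing knocked.

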